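# Run a batch on the bench shaker

## Task

Start a batch on the bench shaker: first slide its speed grip all the way back to the stop at the near end, then stand every sample jar that is on the desk upright on the shaker's deck, inside its low tray rim. Swing the hood down and press its free edge until it snaps fully shut past the catch, and only then slide the speed grip out until it stands level with the tip of the small metal rider beside the track. Leave the other things on the desk where they are.

Things in the scene. Friction and masses are not known exactly. Their poses are not given: they have to be found in the camera images.
- shaker: White bench shaker, 205 x 275 x 45 mm, fixed to the desk; origin at the centre of its underside. Its x axis points away from the robot (turned up to 0.2 rad), y to the left. The hooded deck fills its right part (y from -130 to +10 mm), the control panel with the speed slider its left part.
- deck (a point): Centre of the dark deck mat, 47 mm above the desk, axes as the shaker's. It is the floor of a fixed metal tray, 170 mm (shaker x) x 112 mm (y) inside, with a thin rim 16 mm high over the mat; a jar standing anywhere in the tray clears the hood. Three jars fit in a row along x, 52 mm apart. The hood comes down round the outside of the rim.
- hood (a joint): Hinge of the grey hood, rad: 0 shut, 1.7 fully open on its stop (starts about so, leaning to the right). Past 1.1 rad it leans open; pushed from the right to 0.9 rad or less it sinks by itself, damped, within 5 s, and rests ajar on the spring catch at about 0.07 rad. Some 6 to 10 N straight down at hood_press snaps it past the catch to 0, where it stays.
- hood_hinge (a point): Middle of the hood's hinge line, which runs along shaker x, 130 mm right of the shaker's centre, 47 mm above the desk. The hood is a cap, 196 (x) x 140 (y) mm, 54 mm high outside when shut, 4 mm walls, 0.2 kg; its free edge is on the left. This frame turns with the hood.
- hood_press (a point): Point on the hood's outer top face near its free edge: in the hood's frame 125 mm from the hinge line along y, 54 mm along z (shut: 101 mm above the desk, shaker y = -5 mm; fully open: about 164 mm above the desk, on the hood's right-hand face). To close the hood, push its right-hand face there to the left with the shut fingertips.
- speed_slider (a joint): Position of the black speed grip along its track, m: 0 at the stop at the near (robot's) end, 0.09 at the far end; it moves along shaker +x. It slides with 1.5 N of friction and stays where left.
- speed_slider_top (a point): Centre of the top of the black speed grip, a block 20 mm long (shaker x) x 28 mm wide (shaker y) x 40 mm high, standing on a track whose top is 59 mm above the desk; the top of the grip is 99 mm above the desk. Track at shaker y = +90 mm, 40 mm wide.
- rider_tip (a point): Tip of the small steel set-point rider (10 x 18 x 6 mm) fixed on the panel left of the track, pointing at it; axes as the shaker's. The grip's centre must come level with it along shaker x. It does not move in the run.
- jar_1_mid (a point): Squat round sample jar, clear with a white screw lid (fixed), 44 mm across, 32 mm high, 70 g; point on its axis half-way up (16 mm), z up its axis. May be absent.
- jar_2_mid (a point): Squat round sample jar, clear with a white screw lid (fixed), 44 mm across, 32 mm high, 70 g; point on its axis half-way up (16 mm), z up its axis. May be absent.
- jar_3_mid (a point): Squat round sample jar, clear with a white screw lid (fixed), 44 mm across, 32 mm high, 70 g; point on its axis half-way up (16 mm), z up its axis. May be absent.
- rubber_stamp: Rubber stamp with a turned wooden handle, 25 x 44 x 62 mm, standing near the jars, bystander; origin at the centre of its underside.
- stapler: Stapler, 34 x 136 x 52 mm, bystander; origin at the centre of its underside.
Mind the look-alikes: they are no part of the job. Leave any pink look-alike of the part that bears jar_1_mid alone.

How it is judged (in metres and radians):
On the way, in this order (a step that is already met when the one before it is completed fails the run):
1. the speed grip is at the near stop (within 4 mm) (value of joint speed_slider below 0.004 m), for 0.2 s.
2. all jars stand upright on the deck, hood open, speed grip still at the stop (x of jar_1_mid in the frame of deck between -0.08 and 0.08 m and y of jar_1_mid in the frame of deck between -0.045 and 0.045 m and z of jar_1_mid in the frame of deck between 0.009 and 0.024 m and angle between each of jar_1_mid, jar_2_mid, jar_3_mid's own z axis and vertical below 0.15 rad and x of jar_2_mid in the frame of deck between -0.08 and 0.08 m and y of jar_2_mid in the frame of deck between -0.045 and 0.045 m and z of jar_2_mid in the frame of deck between 0.009 and 0.024 m and x of jar_3_mid in the frame of deck between -0.08 and 0.08 m and y of jar_3_mid in the frame of deck between -0.045 and 0.045 m and z of jar_3_mid in the frame of deck between 0.009 and 0.024 m and value of joint speed_slider below 0.006 m and value of joint hood above 1.2 rad), for 0.3 s.
3. the hood is snapped shut over the jars, speed grip still at the stop (within 6 mm) (x of jar_1_mid in the frame of deck between -0.08 and 0.08 m and y of jar_1_mid in the frame of deck between -0.045 and 0.045 m and z of jar_1_mid in the frame of deck between 0.009 and 0.024 m and angle between each of jar_1_mid, jar_2_mid, jar_3_mid's own z axis and vertical below 0.15 rad and x of jar_2_mid in the frame of deck between -0.08 and 0.08 m and y of jar_2_mid in the frame of deck between -0.045 and 0.045 m and z of jar_2_mid in the frame of deck between 0.009 and 0.024 m and x of jar_3_mid in the frame of deck between -0.08 and 0.08 m and y of jar_3_mid in the frame of deck between -0.045 and 0.045 m and z of jar_3_mid in the frame of deck between 0.009 and 0.024 m and value of joint speed_slider below 0.006 m and value of joint hood below 0.03 rad), for 0.3 s.
At the end, for the whole second after the job is handed in: Every jar present stands upright on the deck mat (centre within 80 mm along and 45 mm across of its middle), the hood is shut past its catch (under 0.03 rad), and the speed grip's centre is level with the rider's tip within 4 mm (x of jar_1_mid in the frame of deck between -0.08 and 0.08 m and y of jar_1_mid in the frame of deck between -0.045 and 0.045 m and z of jar_1_mid in the frame of deck between 0.009 and 0.024 m and angle between each of jar_1_mid, jar_2_mid, jar_3_mid's own z axis and vertical below 0.15 rad and x of jar_2_mid in the frame of deck between -0.08 and 0.08 m and y of jar_2_mid in the frame of deck between -0.045 and 0.045 m and z of jar_2_mid in the frame of deck between 0.009 and 0.024 m and x of jar_3_mid in the frame of deck between -0.08 and 0.08 m and y of jar_3_mid in the frame of deck between -0.045 and 0.045 m and z of jar_3_mid in the frame of deck between 0.009 and 0.024 m and value of joint hood below 0.03 rad and x of speed_slider_top in the frame of rider_tip between -0.004 and 0.004 m); the robot touches nothing.
It fails at once if the rubber stamp is shifted more than 3 cm (distance of rubber_stamp from where it was at the start of the episode above 0.03 m).
It fails at once if the stapler is shifted more than 3 cm (distance of stapler from where it was at the start of the episode above 0.03 m).
Of jar_1, jar_2, jar_3 only 2 to 3 are there at a start; the rules pass over those that are not, and their reading is None.
At some moment in a run one of jar_1, jar_2, jar_3 may be knocked a few centimetres aside while the robot is not near it.
It also fails if it takes over 210 s, if anything falls off the work surface, if the arm or the gripper's body presses on something with over 40 N, if the wrist force passes 120 N, or if a joint passes its speed limit or range.

## Robot

A 6-joint arm with a two-finger parallel gripper is mounted at the origin on a cart in front of the work surface, level with it; the furniture and walls round the work are solid. World frame = base frame: x ahead of the robot, y to its left, z up, the work surface at z = 0. Lengths are in m, angles in degrees, forces in N, time in s.
With the tool pointing down it reaches from about 0.4 to 0.825 m from the base axis. Payload 7 kg.
Tool frame: the origin (TCP) lies midway between the tips of the shut fingers; the grasp point (between the pads) lies 19 mm behind it; x points along the fingers, z is the direction in which the jaws open and shut, and the axes are right-handed (so a half turn about x gives the same grasp; the last joint's range is limited). The gripper opens to 88 mm and grips with 3 to 60 N. Pads are 19 mm wide; open, the fingers measure 130 mm over their backs; the gripper's body (78 mm by 193 mm) begins 47 mm behind the grasp point.
Start: joints at [-59.639, 20.546, 0.682, 0, -70.136, -16.507], TCP at [0.162, -0.655, 0.227] pointing down, gripper open.
Joint ranges: [-176.03, 176.03], [-82.01, 121.73], [-58.28, 71.71], [-173.87, 95.51], [-174.79, -0.11], [-173.66, 173.66]. Speed limits (degrees/s): [136.94, 136.94, 172.46, 180, 180, 180].

## Interface

Orientations are given as [roll, pitch, yaw] about the fixed x, y, z axes, in that order (R = Rz(yaw) Ry(pitch) Rx(roll)).
In Python, from plant import get_state, capture, close_job gives the robot as it stands.
- The arm moves only by the tool play_rows, never from a script. Its argument "series" is one flat list of numbers, 4 for each row, row after row: the shift along the tool's x, y, z in m, then the turn about the tool's x in rad. In form: [tx, ty, tz, spin, tx, ty, tz, spin, ...]. A call has exactly 5 rows; each row shifts and turns the commanded pose from where the row before left it, along the tool's axes as they then stand; what a row does not reach is not made up. A row lasts 1/12 s, in which the tool goes at most 41.7 mm and 7.16 degrees, less where a joint would pass 70% of its speed; a pose out of reach is approached as far as the arm can. A call is refused whole if a number of a shift passes 0.0417 or a number of a turn 0.125, either way. A call with a gripper value outside its range is refused whole. "jaw" is the opening in per cent of the stroke, from 0 (shut) to 100 (fully open), set as the call begins (left out, the last holds). The fingers move at their own pace and stop on an object; "squeeze" is the grip in N (left out, the last holds). Time passes only in rows, so rows that do not move let the fingers close, or fill a call up. It gives the time, the measured TCP pose, the force and the opening at its end, in the units of the state.
- get_state(): the state, without advancing time (a new reading comes with each control period).
- capture(name): name is "scene" or "top" or "wrist"; returns a dict with "img" (384x512x3 uint8, blue, green, red), "K" (3x3 intrinsics, pixels), "world_from_camera" (4x4, takes a point from camera to world coordinates). Camera axes: x right, y down, z forward; pixel columns grow to the right and rows downward; lengths in m; the calibration is good to about 2 mm. The wrist camera is an equidistant fisheye: a pixel r from the principal point sees the ray r / f radians off the axis. A picture is of the moment at which its call begins. There is no depth.
- close_job(): hands the job in, once; it reports no verdict.
The state is a dict: "time_s": time; "joints": joint angles; "qd": joint speeds; "joint_torque": joint torques, N m; "tcp_pos": TCP position; "eef_rot": TCP orientation; "contact_force": force on the tool from outside, world axes, zero at the start; "moment": the same for the moment, N m; "gripper_width": finger opening in m.
Only numpy, scipy, OpenCV 4.12 (cv2) and the standard library are available. Lean on these libraries where they do the work, as an engineer would, in place of code of your own. Each camera call takes 0.05 s, during which the arm holds its last target.

## Working session

There is one attempt and no reset: what is moved stays moved. The work goes in short steps, Python scripts to look and compute and a tool call to move; the robot and the scene stay as the last step left them, time stands still between calls to the robot, and variables do not carry over. Pictures are saved under pics/ and viewed, and the job is handed in when it is done.

Besides the shell and the picture viewer there is one more tool, called after "Call:" by a JSON object that holds its "api" and its "payload", one argument or row to a line. play_rows: Moves the arm, as the interface text tells. Its arguments: {"type":"object","properties":{"series":{"type":"array","items":{"type":"number"}},"jaw":{"type":"number"},"squeeze":{"type":"number"}},"required":["series"]}

```bash
mkdir -p pics; ls; cat > h.py <<'E'
import numpy as np, cv2
from plant import get_state, capture, close_job
def snap(n,fn):
    c=capture(n); cv2.imwrite('pics/'+fn+'.png',c['img']); np.savez('pics/'+fn+'.npz',**{k:np.asarray(v) for k,v in c.items()}); return c
def load(fn): return dict(np.load('pics/'+fn+'.npz'))
def ray(c,u,v,fish=False):
    K=c['K'];x=(u-K[0,2])/K[0,0];y=(v-K[1,2])/K[1,1]
    if fish:
        r=np.hypot(x,y); d=np.array([x/r*np.sin(r),y/r*np.sin(r),np.cos(r)]) if r>1e-9 else np.array([0,0,1.])
    else: d=np.array([x,y,1.])
    T=c['world_from_camera']; return T[:3,3],T[:3,:3]@d
def onz(c,u,v,z,fish=False):
    o,d=ray(c,u,v,fish); return o+d*(z-o[2])/d[2]
def proj(c,p):
    T=c['world_from_camera'];q=T[:3,:3].T@(np.asarray(p)-T[:3,3]);return c['K'][:2,:2].diagonal()*q[:2]/q[2]+c['K'][:2,2]
E
python3 - <<'E'
from h import *
s=get_state(); print(s)
for n in ['scene','top','wrist']:
    c=snap(n,n+'0'); print(n,c['K'].tolist(),np.round(c['world_from_camera'],3).tolist())
E
```

```text
pics
{'time_s': 0.0, 'joints': array([-5.96391834e+01,  2.05917395e+01,  6.32655968e-01, -2.09845051e-02,
       -7.01356295e+01, -1.65084419e+01]), 'qd': array([-0.01842982, -0.02444424,  0.01519133,  0.10674629,  0.04922772,
        0.02500713]), 'joint_torque': array([ 5.82205957e-04, -5.82716095e+01,  2.93052542e+01,  6.99717119e+00,
        6.86562998e-03, -1.21841044e-04]), 'tcp_pos': array([ 0.16148261, -0.65488306,  0.22560804]), 'eef_rot': array([  4.74481247,  89.90325372, 108.59004041]), 'contact_force': array([ 0.40732265,  0.6196274 , -0.29527994]), 'moment': array([-0.02691674,  0.03326405,  0.00025517]), 'gripper_width': 0.08746340596626889}
scene [[408.2216396450357, 0.0, 260.3505079540324], [0.0, 408.2216396450357, 188.46940195970177], [0.0, 0.0, 1.0]] [[-0.966, 0.204, -0.161, 0.785], [0.259, 0.787, -0.56, 0.612], [0.013, -0.583, -0.813, 1.082], [0.0, 0.0, 0.0, 1.0]]
top [[350.70511141499236, 0.0, 260.43737706980363], [0.0, 350.70511141499236, 194.69505141041498], [0.0, 0.0, 1.0]] [[-0.006, -0.992, 0.13, 0.457], [-1.0, 0.006, 0.005, -0.089], [-0.005, -0.13, -0.992, 1.029], [0.0, 0.0, 0.0, 1.0]]
wrist [[297.3186396354542, 0.0, 256.9699167720194], [0.0, 297.3186396354542, 194.50921329042293], [0.0, 0.0, 1.0]] [[-0.239, 0.934, 0.266, 0.089], [0.971, 0.229, 0.067, -0.674], [0.001, 0.274, -0.962, 0.384], [0.0, 0.0, 0.0, 1.0]]
```

View pics/scene0.png

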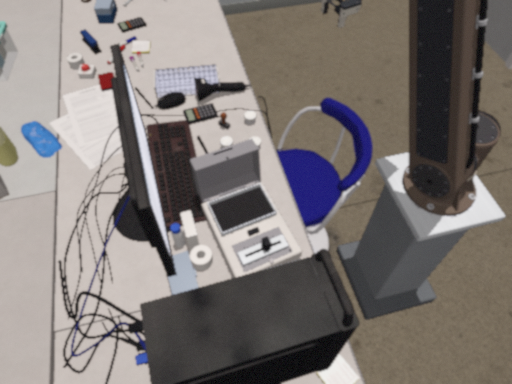

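View pics/top0.png

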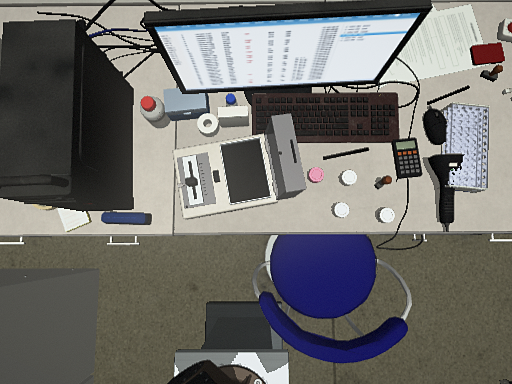

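View pics/wrist0.png

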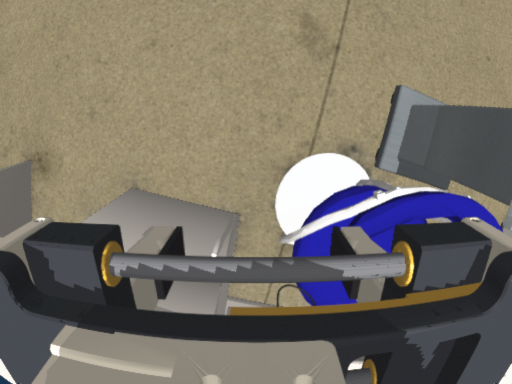

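```bash
python3 - <<'E'
from h import *
c=load('top0'); im=c['img']
cv2.imwrite('pics/z1.png',cv2.resize(im[85:235,165:300],None,fx=4.4,fy=4,interpolation=cv2.INTER_CUBIC)[:600])
cv2.imwrite('pics/z2.png',cv2.resize(im[130:240,290:440],None,fx=5,fy=5,interpolation=cv2.INTER_CUBIC))
s=load('scene0')['img']
cv2.imwrite('pics/z3.png',cv2.resize(s[90:280,180:320],None,fx=4,fy=3.15,interpolation=cv2.INTER_CUBIC))
for u,v in [(349,178),(341,210),(387,215),(316,174)]: print(onz(c,u,v,.032))
for u,v in [(384,182)]: print('stamp',onz(c,u,v,.05))
for u,v in [(175,152),(183,217),(266,136),(277,205)]: print('sh',onz(c,u,v,.045))
print('deskedge',onz(c,340,234,0))
E
```

```text
[ 0.63470077 -0.34004057  0.032     ]
[ 0.54235849 -0.31373871  0.032     ]
[ 0.52732586 -0.44377505  0.032     ]
[ 0.64704617 -0.24530716  0.032     ]
stamp [ 0.61938607 -0.43380137  0.05      ]
sh [0.71166246 0.16089689 0.045     ]
sh [0.52419832 0.13348942 0.045     ]
sh [ 0.75729678 -0.1016032   0.045     ]
sh [ 0.55647117 -0.13108496  0.045     ]
deskedge [ 0.4749875 -0.3155526  0.       ]
```

View pics/z1.png

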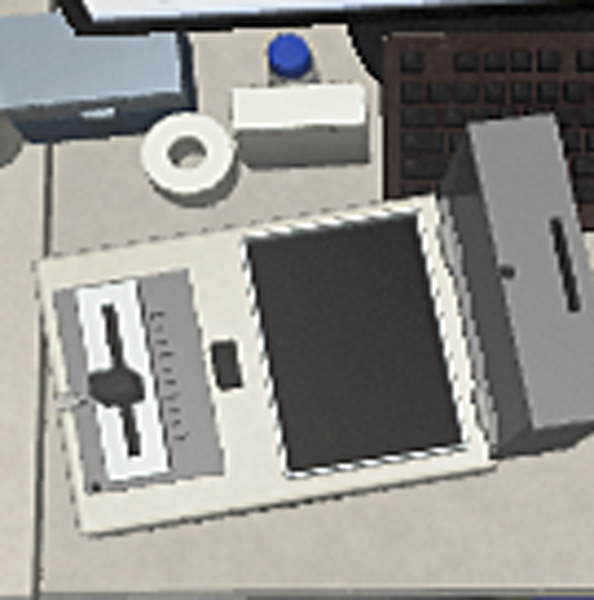

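View pics/z2.png

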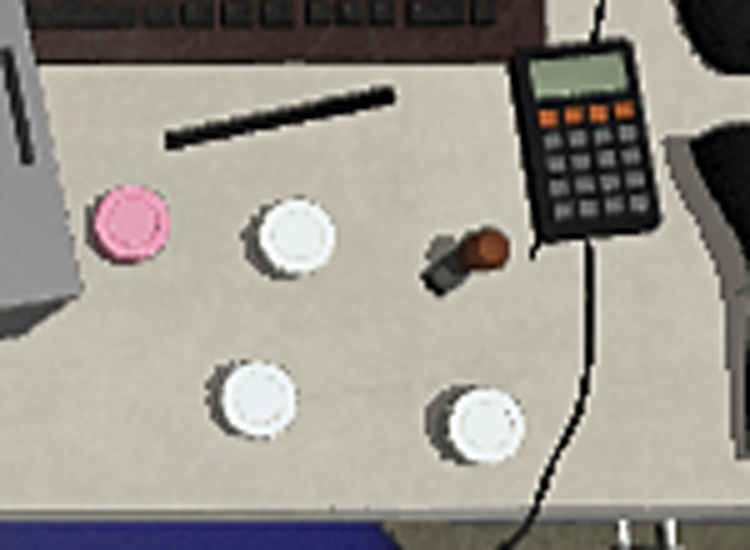

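View pics/z3.png

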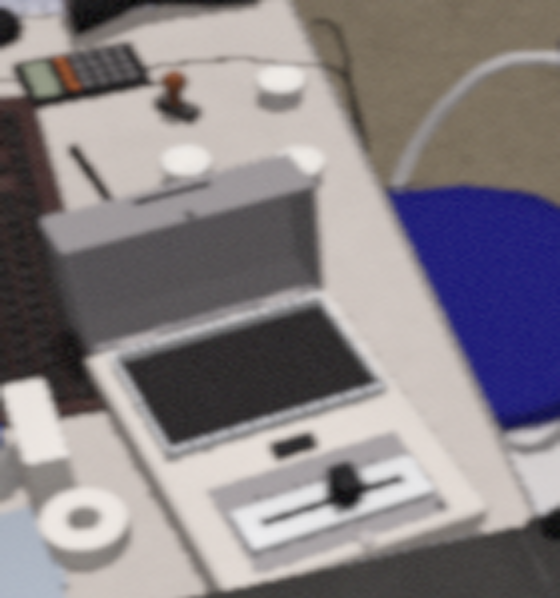

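```bash
cat >> h.py <<'E'
def fit2(L,W):
    L=np.array(L);W=np.array(W)[:,:2];lc=L.mean(0);wc=W.mean(0);a=L-lc;b=W-wc
    th=np.arctan2((a[:,0]*b[:,1]-a[:,1]*b[:,0]).sum(),(a*b).sum())
    R=np.array([[np.cos(th),-np.sin(th)],[np.sin(th),np.cos(th)]]);t=wc-R@lc
    return th,t,(R@L.T).T+t-W
E
python3 - <<'E'
from h import *
c=load('top0')
P=[(38,258),(85,535),(435,195),(495,467)]
L=[(.1025,.1375),(-.1025,.1375),(.1025,-.1375),(-.1025,-.1375)]
W=[onz(c,165+X/4.4,85+Y/4,.045) for X,Y in P]
th,t,e=fit2(L,W);print('base',np.round(th,4),t,np.round(e,4))
# tray rim top inner corners
P=[(245,243),(288,475),(418,212),(465,445)]
L=[(.085,.056-.06),(-.085,.056-.06),(.085,-.056-.06),(-.085,-.056-.06)]
W=[onz(c,165+X/4.4,85+Y/4,.055) for X,Y in P]
th2,t2,e=fit2(L,W);print('tray',th2,t2,np.round(e,4))
R=np.array([[np.cos(th),-np.sin(th)],[np.sin(th),np.cos(th)]])
def loc(p): return R.T@(np.array(p)[:2]-t)
print('deck ctr',R@[0,-.06]+t)
im=c['img'].astype(int)
k=lambda m:m.astype(np.uint8)
# jars
hsv=cv2.cvtColor(c['img'],cv2.COLOR_BGR2HSV)
for (u,v) in [(349,178),(341,210),(387,215)]:
    s=c['img'][v-12:v+13,u-12:u+13].min(2); m=k(s>225)
    n,l,st,ce=cv2.connectedComponentsWithStats(m); i=1+st[1:,4].argmax()
    uu,vv=ce[i]+[u-12,v-12]; print('jar',uu,vv,st[i],onz(c,uu,vv,.032),'')
# slider
for X,Y in [(118,378),(112,306),(137,455)]:
  for z in (.099,.059): print('slid',z,loc(onz(c,165+X/4.4,85+Y/4,z)))
for X,Y in [(58,402),(85,398)]: print('rider',loc(onz(c,165+X/4.4,85+Y/4,.051)))
E
```

```text
base 0.1756 [0.64202004 0.01665634] [[-0.0002  0.0049]
 [-0.0022  0.0045]
 [ 0.0029 -0.0054]
 [-0.0006 -0.004 ]]
tray 0.17572466631717742 [0.64323269 0.01657243] [[ 0.0012 -0.0007]
 [ 0.0005 -0.0016]
 [-0.0013  0.0015]
 [-0.0004  0.0008]]
deck ctr [ 0.65250376 -0.04242065]
jar 349.041095890411 176.513698630137 [  5   4  15  14 146] [ 0.63904939 -0.34032559  0.032     ] 
jar 341.3986013986014 209.26573426573427 [  6   5  14  14 143] [ 0.54444934 -0.31494726  0.032     ] 
jar 386.8689655172414 214.57931034482758 [  5   5  15  14 145] [ 0.52852439 -0.44346602  0.032     ] 
slid 0.099 [-0.00572994  0.08548864]
slid 0.059 [0.00264458 0.09225432]
slid 0.099 [0.0438798  0.08144443]
slid 0.059 [0.05438697 0.08803627]
slid 0.099 [-0.05942964  0.08222285]
slid 0.059 [-0.05336359  0.08884814]
rider [-0.00569252  0.13423459]
rider [-0.00600763  0.11671543]
```

```bash
python3 - <<'E'
from h import *
a=load('top0');b=load('scene0')
def tri(p,q):
    o1,d1=ray(a,*p);o2,d2=ray(b,*q)
    A=np.stack([d1,-d2],1);s=np.linalg.lstsq(A,o2-o1,rcond=None)[0]
    x,y=o1+s[0]*d1,o2+s[1]*d2;return (x+y)/2,np.linalg.norm(x-y)
print(tri((190,93),(170,270)))
print(tri((385,82),(122,60)))
from scipy.spatial.transform import Rotation as Ro
s=get_state();print(np.round(Ro.from_euler('xyz',s['eef_rot'],degrees=True).as_matrix(),3))
E
```

```text
(array([0.88274082, 0.11459795, 0.06964958]), np.float64(0.008123604941536284))
(array([ 0.84571188, -0.36969231,  0.34512871]), np.float64(0.12665088782251077))
[[-0.    -0.971 -0.239]
 [ 0.001 -0.239  0.971]
 [-1.     0.     0.001]]
```

```bash
cat >> h.py <<'E'
def tri(a,p,b,q,fa=False,fb=False):
    o1,d1=ray(a,*p,fa);o2,d2=ray(b,*q,fb)
    A=np.stack([d1,-d2],1);s=np.linalg.lstsq(A,o2-o1,rcond=None)[0]
    x,y=o1+s[0]*d1,o2+s[1]*d2;return np.round((x+y)/2,3),round(float(np.linalg.norm(x-y)),4)
E
python3 - <<'E'
from h import *
a=load('top0')
cv2.imwrite('pics/z4.png',cv2.resize(a['img'][0:240,0:180],None,fx=2.5,fy=2.5))
b=load('scene0')
cv2.imwrite('pics/z5.png',cv2.resize(b['img'][230:384,120:380],None,fx=3,fy=3))
E
```

```text
(no output)
```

View pics/z4.png

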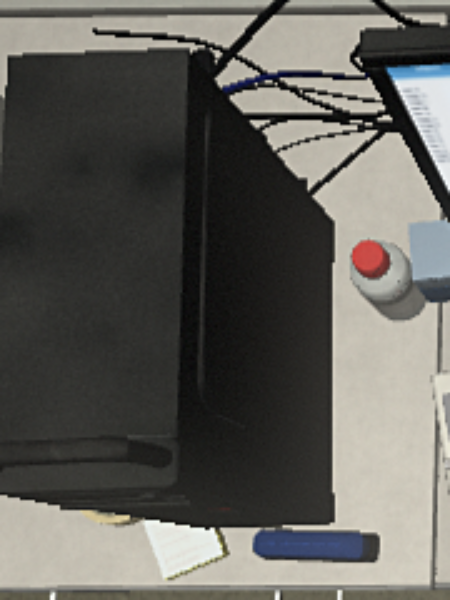

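View pics/z5.png

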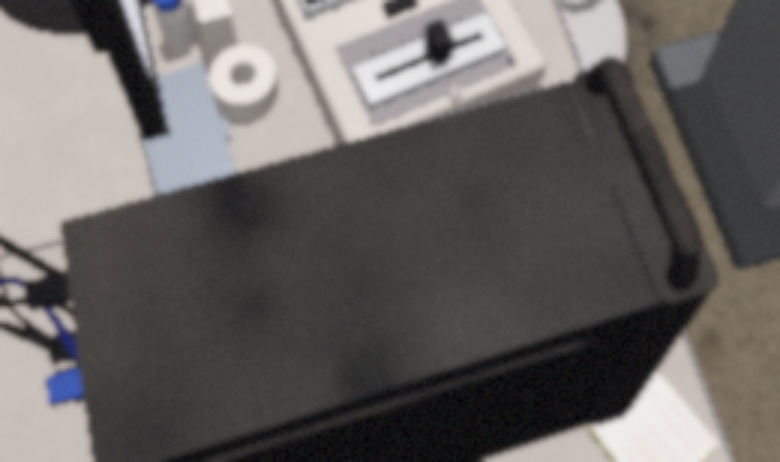

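```bash
cat >> h.py <<'E'
from scipy.spatial.transform import Rotation as Ro
TH=.1757; T0=np.array([.6430,.0166]); RS=np.array([[np.cos(TH),-np.sin(TH)],[np.sin(TH),np.cos(TH)]])
def S(x,y): return RS@[x,y]+T0
def loc(p): return RS.T@(np.asarray(p)[:2]-T0)
def plan(tgt,zang=None):
    """tool-frame shift to reach world tgt; optional jaw-axis angle deg (mod 180). shift is meant before spin"""
    s=get_state();R=Ro.from_euler('xyz',s['eef_rot'],degrees=True).as_matrix()
    d=R.T@(np.asarray(tgt)-s['tcp_pos']);a=np.degrees(np.arctan2(R[1,2],R[0,2]))
    print('t',round(s['time_s'],2),'tcp',np.round(s['tcp_pos'],4),'loc',np.round(loc(s['tcp_pos']),4),'jawang',round(a,2),'shift',np.round(d,4),'rows',np.ceil(np.abs(d).max()/.0417))
    if zang is not None:
        q=(a-zang+90)%180-90; print('spin',round(np.radians(q),4),'rows',abs(np.radians(q))/.125)
E
python3 - <<'E'
from h import *
p=S(.042,.09); print(p); plan([*p,.30],100.07)
E
```

```text
[0.66862162 0.11255589]
t 0.15 tcp [ 0.1615 -0.655   0.2258] loc [-0.5915 -0.5771] jawang 103.85 shift [-0.0735 -0.6761  0.624 ] rows 17.0
spin 0.0659 rows 0.5273620504832774
```

Call:
{"api": "play_rows", "payload": {
  "series": [-0.015, -0.033, 0.031, 0, -0.015, -0.033, 0.031, 0, -0.015, -0.033, 0.031, 0, -0.015, -0.033, 0.031, 0, -0.015, -0.033, 0.031, 0.065],
  "jaw": 0,
  "squeeze": 30
}}

```text
time_s: 0.57
tcp_pos: [0.2695, -0.4877, 0.2923]
eef_rot: [28.5, 90.0, 128.6]
contact_force: [0.8, 0.0, 0.2]
gripper_width: 0.0597
```

```bash
python3 - <<'E'
from h import *
p=S(.042,.09); print(p); plan([*p,.30],100.07)
E
```

```text
[0.66862162 0.11255589]
t 0.57 tcp [ 0.2695 -0.4877  0.2923] loc [-0.4559 -0.4313] jawang 100.15 shift [-0.0076 -0.4986  0.5206] rows 13.0
spin 0.0014 rows 0.011126054275954448
```

Call:
{"api": "play_rows", "payload": {
  "series": [0, -0.033, 0.034, 0, 0, -0.033, 0.034, 0, 0, -0.033, 0.034, 0, 0, -0.033, 0.034, 0, 0, -0.033, 0.034, 0]
}}

```text
time_s: 0.98
tcp_pos: [0.3862, -0.3147, 0.2922]
eef_rot: [-98.3, 90.0, 1.9]
contact_force: [1.6, 0.8, 0.2]
gripper_width: 0.0265
```

Call:
{"api": "play_rows", "payload": {
  "series": [0, -0.033, 0.034, 0, 0, -0.033, 0.034, 0, 0, -0.033, 0.034, 0, 0, -0.033, 0.034, 0, 0, -0.033, 0.034, 0]
}}

```text
time_s: 1.4
tcp_pos: [0.5028, -0.1419, 0.2923]
eef_rot: [-79.8, 90.0, 20.4]
contact_force: [1.1, -0.9, 0.3]
gripper_width: 0.0014
```

Call:
{"api": "play_rows", "payload": {
  "series": [0, -0.03, 0.03, 0, 0, -0.03, 0.03, 0, 0, 0, 0, 0, 0, 0, 0, 0, 0, 0, 0, 0]
}}

```text
time_s: 1.82
tcp_pos: [0.5496, -0.0754, 0.2916]
eef_rot: [89.0, 89.9, -170.9]
contact_force: [-0.1, -0.2, 1.0]
gripper_width: 0.0004
```

```bash
python3 - <<'E'
from h import *
p=S(.042,.09); print(p); plan([*p,.16],100.07)
snap('top','top1')
cv2.imwrite('pics/wa.png',snap('wrist','wr1')['img'])
E
```

```text
[0.66862162 0.11255589]
t 1.82 tcp [ 0.5496 -0.0754  0.2916] loc [-0.108  -0.0742] jawang 100.19 shift [ 0.1314 -0.1505  0.1639] rows 4.0
spin 0.002 rows 0.01607204209478713
```

View pics/wa.png

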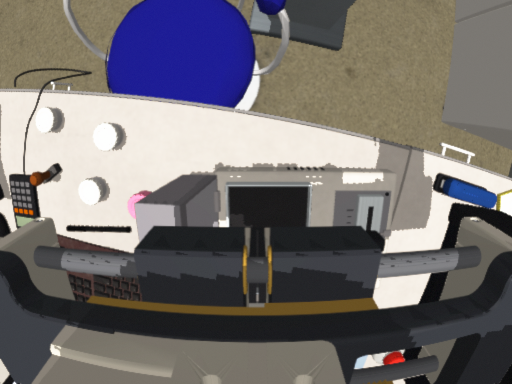

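Call:
{"api": "play_rows", "payload": {
  "series": [0, -0.025, 0.0272, 0, 0, -0.025, 0.0272, 0, 0, -0.025, 0.0272, 0, 0, -0.025, 0.0272, 0, 0, -0.025, 0.0272, 0]
}}

```text
time_s: 2.33
tcp_pos: [0.6495, 0.0801, 0.2928]
eef_rot: [-79.9, 89.9, 20.1]
contact_force: [0.4, -0.4, 0.7]
gripper_width: 0.0003
```

Call:
{"api": "play_rows", "payload": {
  "series": [0, -0.0255, 0.028, 0, 0.035, 0, 0, 0, 0.035, 0, 0, 0, 0.035, 0, 0, 0, 0.02, 0, 0, 0]
}}

```text
time_s: 2.75
tcp_pos: [0.6672, 0.1107, 0.1631]
eef_rot: [89.9, 89.8, -170.1]
contact_force: [-0.3, 0.2, -0.7]
gripper_width: 0.0006
```

```bash
python3 - <<'E'
from h import *
p=S(.042,.09); plan([*p,.075],100.07)
cv2.imwrite('pics/wb.png',snap('wrist','wr2')['img'])
E
```

```text
t 2.75 tcp [0.6672 0.1107 0.1631] loc [0.0403 0.0884] jawang 100.02 shift [ 0.0881 -0.0021  0.0016] rows 3.0
spin -0.0009 rows 0.007373846742529038
```

View pics/wb.png

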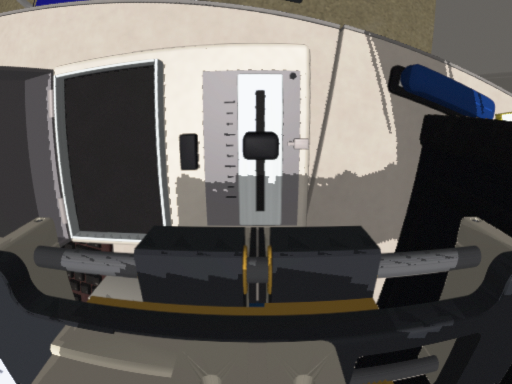

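```bash
python3 - <<'E'
from h import *
c=load('wr2')
cv2.imwrite('pics/wc.png',cv2.resize(c['img'][50:250,190:320],None,fx=4,fy=3))
for n,u,v,z in [('grip',261,146,.099),('ridertip',289,143,.051),('riderback',308,144,.051),('slotnear',260,93,.059),('slotfar',260,208,.059)]:
    p=onz(c,u,v,z,True);print(n,p,loc(p))
E
```

```text
grip [0.61817236 0.10447515 0.099     ] [-0.00908506  0.09086207]
ridertip [0.61597559 0.13070839 0.051     ] [-0.00666251  0.11707543]
riderback [0.61354652 0.14819764 0.051     ] [-0.00599711  0.13472001]
slotnear [0.57639462 0.09670699 0.059     ] [-0.05157746  0.09051615]
slotfar [0.67928946 0.11502889 0.059     ] [0.05293588 0.09057021]
```

View pics/wc.png

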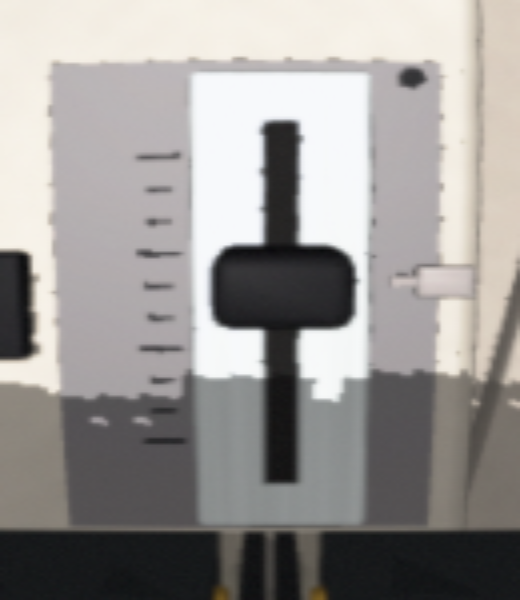

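Call:
{"api": "play_rows", "payload": {
  "series": [0.035, 0, 0, 0, 0.035, 0, 0, 0, 0.017, 0, 0, 0, 0, 0, 0, 0, 0, 0, 0, 0]
}}

```text
time_s: 3.22
tcp_pos: [0.6695, 0.1112, 0.0808]
eef_rot: [150.7, 90.0, -109.3]
contact_force: [-0.0, 0.0, 1.3]
gripper_width: 0.0005
```

Call:
{"api": "play_rows", "payload": {
  "series": [0, 0.015, 0, 0, 0, 0.015, 0, 0, 0, 0.012, 0, 0, 0, 0.01, 0, 0, 0, 0.008, 0, 0]
}}

```text
time_s: 3.63
tcp_pos: [0.6114, 0.1019, 0.083]
eef_rot: [-81.3, 89.7, 18.9]
contact_force: [2.0, -0.6, 1.3]
gripper_width: 0.0004
```

```bash
python3 - <<'E'
from h import *
plan([*S(-.0255,.09),.075],100.07)
cv2.imwrite('pics/wd.png',snap('wrist','wr3')['img'])
E
```

```text
t 3.63 tcp [0.6114 0.1019 0.083 ] loc [-0.0162  0.0895] jawang 100.14 shift [0.008  0.0093 0.0005] rows 1.0
spin 0.0012 rows 0.009283500976005336
```

View pics/wd.png

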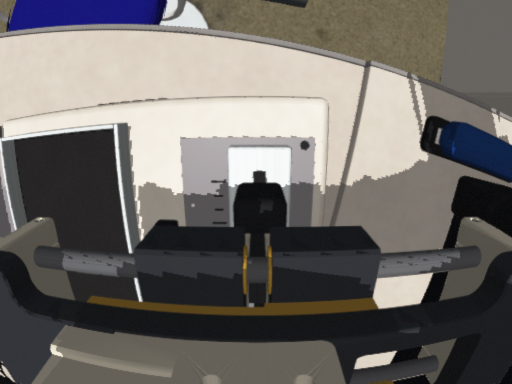

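Call:
{"api": "play_rows", "payload": {
  "series": [0, 0.005, 0, 0, 0, 0.004, 0, 0, 0, 0.003, 0, 0, 0, 0, 0, 0, 0, 0, 0, 0]
}}

```text
time_s: 4.1
tcp_pos: [0.6045, 0.1011, 0.082]
eef_rot: [-87.1, 89.3, 13.2]
contact_force: [17.2, -1.5, -6.0]
gripper_width: 0.0001
```

Call:
{"api": "play_rows", "payload": {
  "series": [0, 0.002, 0, 0, 0, 0.002, 0, 0, 0, 0, 0, 0, 0, 0, 0, 0, 0, 0, 0, 0]
}}

```text
time_s: 4.52
tcp_pos: [0.604, 0.1012, 0.0823]
eef_rot: [-86.8, 89.0, 13.4]
contact_force: [30.4, -3.4, -15.5]
gripper_width: 0.0001
```

Call:
{"api": "play_rows", "payload": {
  "series": [0, -0.02, 0, 0, 0, -0.02, 0, 0, -0.035, -0.01, 0, 0, -0.035, 0, 0, 0, -0.035, 0, 0, 0]
}}

```text
time_s: 4.93
tcp_pos: [0.6434, 0.1074, 0.1851]
eef_rot: [104.9, 89.8, -155.0]
contact_force: [0.9, 0.5, 0.4]
gripper_width: 0.0007
```

Call:
{"api": "play_rows", "payload": {
  "series": [-0.035, 0, 0, 0, -0.035, 0, 0, 0, -0.035, 0, 0, 0, 0, 0, 0, 0, 0, 0, 0, 0]
}}

```text
time_s: 5.35
tcp_pos: [0.6444, 0.108, 0.2927]
eef_rot: [-74.9, 89.8, 25.2]
contact_force: [0.4, 0.5, -1.0]
gripper_width: -0.0
```

```bash
python3 - <<'E'
from h import *
plan([0.544,-.315,.30],10.07)
c=snap('wrist','wr4');cv2.imwrite('pics/we.png',cv2.resize(c['img'][:240],None,fx=1.5,fy=1.5))
E
```

```text
t 5.35 tcp [0.6444 0.108  0.2927] loc [0.0173 0.0898] jawang 100.13 shift [-0.0084  0.1731 -0.3988] rows 10.0
spin -1.5698 rows 12.558459794797765
```

View pics/we.png

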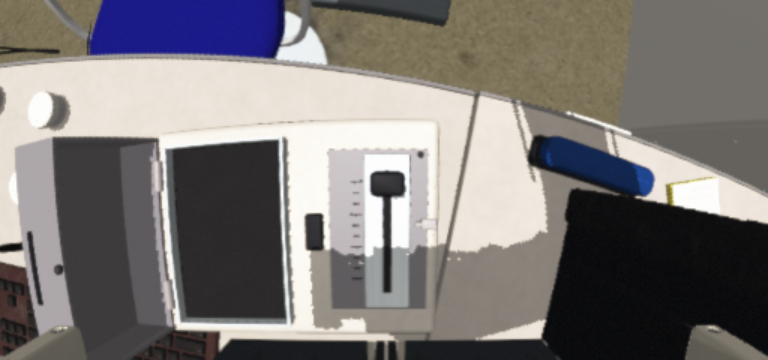

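```bash
python3 - <<'E'
from h import *
print(get_state()['joints'])
c=snap('top','top2')
for (u,v) in [(349,178),(341,210),(387,215)]:
    s=c['img'][v-18:v+19,u-18:u+19].min(2); m=(s>225).astype(np.uint8)
    n,l,st,ce=cv2.connectedComponentsWithStats(m); i=1+st[1:,4].argmax()
    uu,vv=ce[i]+[u-18,v-18]; print('jar',uu,vv,st[i],onz(c,uu,vv,.032))
E
```

```text
[ 2.65936780e+01  1.66352092e+01  3.33903419e+00 -3.29306707e-02
 -7.66637493e+01 -1.06465233e+02]
jar 349.0331125827814 176.5298013245033 [ 11  10  15  14 151] [ 0.63900239 -0.34030079  0.032     ]
jar 341.4701986754967 209.26490066225165 [ 12  10  14  15 151] [ 0.54445049 -0.3151511   0.032     ]
jar 386.94117647058823 214.62091503267973 [ 11  11  15  14 153] [ 0.52840484 -0.44366464  0.032     ]
```

Call:
{"api": "play_rows", "payload": {
  "series": [0, 0.0144, -0.0332, 0, 0, 0.0144, -0.0332, 0, 0, 0.0144, -0.0332, 0, 0, 0.0144, -0.0332, 0, 0, 0.0144, -0.0332, 0],
  "jaw": 68
}}

```text
time_s: 5.87
tcp_pos: [0.6005, -0.0697, 0.2882]
eef_rot: [85.7, 89.8, -174.2]
contact_force: [1.4, -0.4, 0.2]
gripper_width: 0.0284
```

Call:
{"api": "play_rows", "payload": {
  "series": [0, 0.0144, -0.0332, 0, 0, 0.0144, -0.0332, 0, 0, 0.0144, -0.0332, 0, 0, 0.0144, -0.0332, 0, 0, 0.0144, -0.0332, 0]
}}

```text
time_s: 6.28
tcp_pos: [0.5588, -0.2458, 0.2883]
eef_rot: [67.6, 89.8, 167.7]
contact_force: [0.7, -0.3, -0.1]
gripper_width: 0.0583
```

Call:
{"api": "play_rows", "payload": {
  "series": [0, 0.0144, -0.0332, 0, 0, 0.0144, -0.0332, 0, 0, 0, 0, -0.12, 0, 0, 0, -0.12, 0, 0, 0, -0.12]
}}

```text
time_s: 6.7
tcp_pos: [0.5423, -0.3156, 0.2877]
eef_rot: [40.7, 89.8, 161.7]
contact_force: [-0.2, 0.7, -0.1]
gripper_width: 0.0597
```

Call:
{"api": "play_rows", "payload": {
  "series": [0, 0, 0, -0.12, 0, 0, 0, -0.12, 0, 0, 0, -0.12, 0, 0, 0, -0.12, 0, 0, 0, -0.12]
}}

```text
time_s: 7.12
tcp_pos: [0.5428, -0.3146, 0.288]
eef_rot: [6.2, 89.8, 161.7]
contact_force: [0.5, 0.1, 0.4]
gripper_width: 0.0596
```

Call:
{"api": "play_rows", "payload": {
  "series": [0, 0, 0, -0.12, 0, 0, 0, -0.12, 0, 0, 0, -0.12, 0, 0, 0, -0.12, 0, 0, 0, -0.12]
}}

```text
time_s: 7.53
tcp_pos: [0.5428, -0.3145, 0.2879]
eef_rot: [-28.5, 89.8, 161.3]
contact_force: [0.7, -0.4, -1.0]
gripper_width: 0.0594
```

```bash
python3 - <<'E'
from h import *
plan([0.5445,-.315,.15],10.07)
c=snap('wrist','wr5');cv2.imwrite('pics/wf.png',c['img'])
E
```

```text
t 7.53 tcp [ 0.5428 -0.3145  0.2879] loc [-0.1565 -0.3085] jawang -170.15 shift [ 0.1379  0.001  -0.002 ] rows 4.0
spin -0.0039 rows 0.0313805124368411
```

View pics/wf.png

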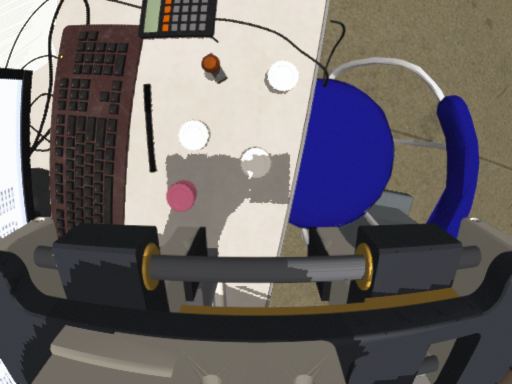

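Call:
{"api": "play_rows", "payload": {
  "series": [0.038, 0.001, -0.002, 0, 0.038, 0, 0, 0, 0.038, 0, 0, 0, 0.038, 0, 0, 0, 0.038, 0, 0, 0]
}}

```text
time_s: 8.0
tcp_pos: [0.5444, -0.3152, 0.0973]
eef_rot: [-27.5, 89.9, 161.8]
contact_force: [0.5, 0.3, -0.3]
gripper_width: 0.0596
```

Call:
{"api": "play_rows", "payload": {
  "series": [0.03, 0, 0, 0, 0.025, 0, 0, 0, 0.0, 0, 0, 0, 0, 0, 0, 0, 0, 0, 0, 0]
}}

```text
time_s: 8.42
tcp_pos: [0.5463, -0.3158, 0.046]
eef_rot: [111.4, 90.0, -59.1]
contact_force: [0.3, -0.2, 1.0]
gripper_width: 0.0592
```

```bash
python3 - <<'E'
from h import *
plan([0.5445,-.315,.02],10.07)
c=snap('wrist','wr6');cv2.imwrite('pics/wg.png',c['img'])
c=snap('top','top3');cv2.imwrite('pics/tg.png',cv2.resize(c['img'][130:240,290:440],None,fx=5,fy=5))
E
```

```text
t 8.42 tcp [ 0.5463 -0.3158  0.046 ] loc [-0.1534 -0.3104] jawang -170.53 shift [ 0.026  -0.0011  0.0016] rows 1.0
spin -0.0105 rows 0.08392002114266416
```

View pics/wg.png

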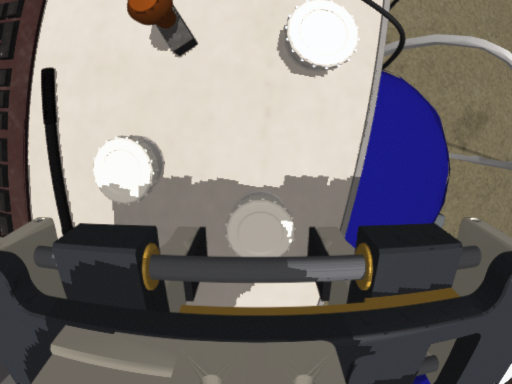

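View pics/tg.png

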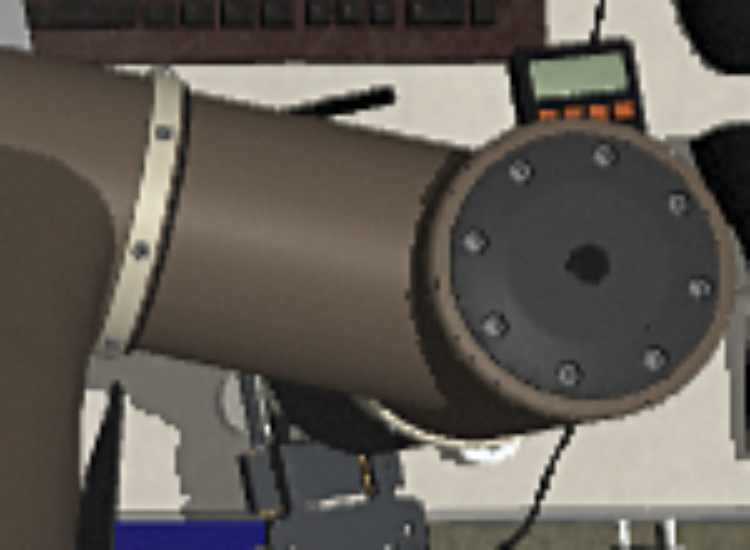

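```bash
python3 - <<'E'
from h import *
c=load('wr6')
for u,v in [(260,231),(124,169),(321,33)]: print(onz(c,u,v,.032,True))
E
```

```text
[ 0.54397237 -0.3179057   0.032     ]
[ 0.63522216 -0.34377639  0.032     ]
[ 0.52911099 -0.44316561  0.032     ]
```

Call:
{"api": "play_rows", "payload": {
  "series": [0.013, 0.001, 0.001, 0, 0.013, 0, 0, 0, 0, 0, 0, 0, 0, 0, 0, 0, 0, 0, 0, 0]
}}

```text
time_s: 8.93
tcp_pos: [0.5457, -0.317, 0.0207]
eef_rot: [149.4, 89.9, -21.1]
contact_force: [0.7, -0.4, -0.4]
gripper_width: 0.0599
```

Call:
{"api": "play_rows", "payload": {
  "series": [0, 0, 0, 0, 0, 0, 0, 0, 0, 0, 0, 0, 0, 0, 0, 0, 0, 0, 0, 0],
  "jaw": 0,
  "squeeze": 15
}}

```text
time_s: 9.35
tcp_pos: [0.5452, -0.3168, 0.0197]
eef_rot: [146.2, 90.0, -24.2]
contact_force: [-1.1, 0.9, 5.2]
gripper_width: 0.0434
```

Call:
{"api": "play_rows", "payload": {
  "series": [0, 0, 0, 0, 0, 0, 0, 0, 0, 0, 0, 0, 0, 0, 0, 0, 0, 0, 0, 0]
}}

```text
time_s: 9.77
tcp_pos: [0.5452, -0.3168, 0.0197]
eef_rot: [146.4, 90.0, -24.1]
contact_force: [-1.4, 0.9, 6.0]
gripper_width: 0.0432
```

Call:
{"api": "play_rows", "payload": {
  "series": [-0.02, 0, 0, 0, -0.035, 0, 0, 0, -0.04, 0, 0, 0, -0.04, 0, 0, 0, -0.04, 0, 0, 0]
}}

```text
time_s: 10.18
tcp_pos: [0.5443, -0.3165, 0.1955]
eef_rot: [-31.5, 89.9, 158.0]
contact_force: [1.9, 0.1, -0.7]
gripper_width: 0.0434
```

Call:
{"api": "play_rows", "payload": {
  "series": [-0.04, 0, 0, 0, -0.04, 0, 0, 0, 0, 0, 0, 0, 0, 0, 0, 0, 0, 0, 0, 0]
}}

```text
time_s: 10.6
tcp_pos: [0.5445, -0.3163, 0.2734]
eef_rot: [-77.6, 89.9, 111.9]
contact_force: [-0.3, 0.1, -1.3]
gripper_width: 0.0432
```

```bash
python3 - <<'E'
from h import *
plan([*S(.052,-.038),.28],10.07); print(get_state()['gripper_width'])
E
```

```text
t 10.6 tcp [ 0.5445 -0.3163  0.2734] loc [-0.1552 -0.3106] jawang -170.51 shift [-0.0064 -0.2746 -0.2045] rows 7.0
spin -0.0101 rows 0.08040890856057707
0.04320650440244321
```

Call:
{"api": "play_rows", "payload": {
  "series": [-0.001, -0.0275, -0.0205, 0, -0.001, -0.0275, -0.0205, 0, -0.001, -0.0275, -0.0205, 0, -0.001, -0.0275, -0.0205, 0, -0.001, -0.0275, -0.0205, 0]
}}

```text
time_s: 11.02
tcp_pos: [0.6228, -0.1626, 0.2767]
eef_rot: [-14.2, 89.8, 175.3]
contact_force: [1.0, -0.2, -1.3]
gripper_width: 0.0435
```

Call:
{"api": "play_rows", "payload": {
  "series": [-0.001, -0.0275, -0.0205, 0, 0, -0.0275, -0.0205, 0, 0, -0.0275, -0.0205, 0, 0, -0.0275, -0.0205, 0, 0, -0.0275, -0.0205, -0.01]
}}

```text
time_s: 11.43
tcp_pos: [0.7013, -0.01, 0.2774]
eef_rot: [-1.7, 89.8, -171.6]
contact_force: [-0.1, -0.3, -0.5]
gripper_width: 0.0434
```

Call:
{"api": "play_rows", "payload": {
  "series": [0, 0, 0, 0, 0, 0, 0, 0, 0.03, 0, 0, 0, 0.035, 0, 0, 0, 0.035, 0, 0, 0]
}}

```text
time_s: 11.85
tcp_pos: [0.7008, -0.0125, 0.1785]
eef_rot: [-85.9, 90.0, 104.2]
contact_force: [0.3, -0.1, -1.4]
gripper_width: 0.0436
```

```bash
python3 - <<'E'
from h import *
plan([*S(.052,-.038),.068],10.07); print(get_state()['gripper_width'])
c=snap('wrist','wr7');cv2.imwrite('pics/wh.png',c['img'])
E
```

```text
t 11.85 tcp [ 0.7008 -0.0125  0.1785] loc [ 0.0519 -0.0387] jawang -169.96 shift [ 1.105e-01 -7.000e-04 -1.000e-04] rows 3.0
spin -0.0006 rows 0.004529242711777788
0.04361723261036552
```

View pics/wh.png

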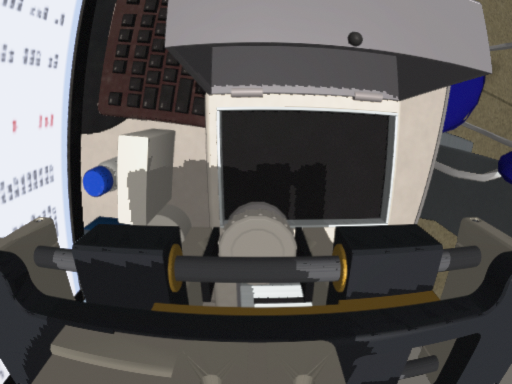

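Call:
{"api": "play_rows", "payload": {
  "series": [0.035, 0, 0, 0, 0.035, 0, 0, 0, 0.025, 0, 0, 0, 0.012, 0, 0, 0, 0, 0, 0, 0]
}}

```text
time_s: 12.32
tcp_pos: [0.6993, -0.0128, 0.0698]
eef_rot: [1.3, 89.6, -168.7]
contact_force: [-0.4, -0.2, -1.1]
gripper_width: 0.0435
```

```bash
python3 - <<'E'
from h import *
plan([*S(.052,-.038),.068],10.07); print(get_state()['contact_force'])
c=snap('wrist','wr8');cv2.imwrite('pics/wi.png',c['img'])
E
```

```text
t 12.32 tcp [ 0.6993 -0.0128  0.0698] loc [ 0.0503 -0.0388] jawang -169.98 shift [ 0.0018 -0.0008 -0.0017] rows 1.0
spin -0.001 rows 0.007601918476005212
[-0.44457723 -0.16292525 -1.07069441]
```

View pics/wi.png

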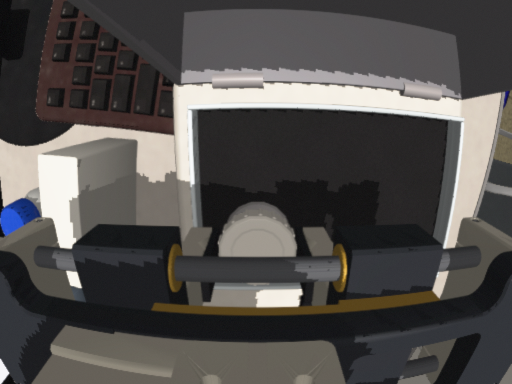

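Call:
{"api": "play_rows", "payload": {
  "series": [0.002, 0, 0, 0, 0.001, 0, 0, 0, 0, 0, 0, 0, 0, 0, 0, 0, 0, 0, 0, 0]
}}

```text
time_s: 12.78
tcp_pos: [0.702, -0.0115, 0.0712]
eef_rot: [-178.2, 89.9, 11.9]
contact_force: [-0.7, 0.9, -0.2]
gripper_width: 0.0434
```

Call:
{"api": "play_rows", "payload": {
  "series": [0, 0, 0, 0, 0, 0, 0, 0, 0, 0, 0, 0, 0, 0, 0, 0, 0, 0, 0, 0],
  "jaw": 66
}}

```text
time_s: 13.2
tcp_pos: [0.7016, -0.0116, 0.0701]
eef_rot: [171.5, 90.0, 1.6]
contact_force: [-0.3, -0.4, -0.5]
gripper_width: 0.0573
```

Call:
{"api": "play_rows", "payload": {
  "series": [0, 0, 0, 0, -0.02, 0, 0, 0, -0.035, 0, 0, 0, -0.035, 0, 0, 0, -0.035, 0, 0, 0]
}}

```text
time_s: 13.62
tcp_pos: [0.7013, -0.0117, 0.1962]
eef_rot: [10.3, 89.9, -159.6]
contact_force: [0.6, 0.7, -0.4]
gripper_width: 0.0578
```

Call:
{"api": "play_rows", "payload": {
  "series": [-0.035, 0, 0, 0, -0.035, 0, 0, 0, -0.025, 0, 0, 0, 0, 0, 0, 0, 0, 0, 0, 0]
}}

```text
time_s: 14.03
tcp_pos: [0.7023, -0.0115, 0.2924]
eef_rot: [-176.7, 89.8, 13.4]
contact_force: [0.3, 0.9, -0.9]
gripper_width: 0.0579
```

```bash
cat >> h.py <<'E'
def jars(fn):
    c=snap('top',fn)
    m=(c['img'].min(2)>222).astype(np.uint8); m[:165]=0;m[232:]=0;m[:,:295]=0;m[:,430:]=0
    n,l,st,ce=cv2.connectedComponentsWithStats(m)
    for i in range(1,n):
        if st[i,4]>60: print('jar',ce[i],st[i],onz(c,*ce[i],.032))
E
python3 - <<'E'
from h import *
plan([.639,-.341,.28],10.07); print(get_state()['contact_force'])
jars('top4')
c=snap('wrist','wr9');cv2.imwrite('pics/wj.png',c['img'])
E
```

```text
t 14.03 tcp [ 0.7023 -0.0115  0.2924] loc [ 0.0535 -0.038 ] jawang -169.92 shift [0.0118 0.3134 0.12  ] rows 8.0
spin 0.0003 rows 0.002023049604156185
[ 0.3395002   0.93942481 -0.93926913]
jar [349.125   176.56875] [342 170  15  14 160] [ 0.63888662 -0.34056106  0.032     ]
jar [386.93209877 214.59259259] [380 208  15  14 162] [ 0.52848554 -0.44364311  0.032     ]
```

View pics/wj.png

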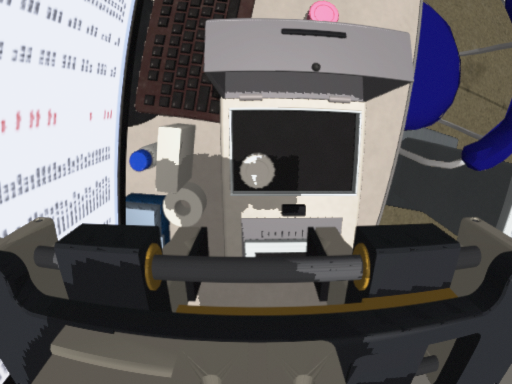

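Call:
{"api": "play_rows", "payload": {
  "series": [0, 0.0348, 0.0133, 0, 0, 0.0348, 0.0133, 0, 0, 0.0348, 0.0133, 0, 0, 0.0348, 0.0133, 0, 0, 0.0348, 0.0133, 0]
}}

```text
time_s: 14.55
tcp_pos: [0.6655, -0.1958, 0.2883]
eef_rot: [-15.7, 89.8, 174.4]
contact_force: [0.5, 0.8, 0.4]
gripper_width: 0.0576
```

Call:
{"api": "play_rows", "payload": {
  "series": [0, 0.0348, 0.0133, 0, 0, 0.0348, 0.0133, 0, 0, 0.0348, 0.0133, 0, 0, 0.0348, 0.0133, 0, 0, 0, 0, 0]
}}

```text
time_s: 14.97
tcp_pos: [0.6359, -0.3466, 0.2874]
eef_rot: [-10.9, 89.8, 178.9]
contact_force: [-0.2, 1.4, 0.2]
gripper_width: 0.0576
```

Call:
{"api": "play_rows", "payload": {
  "series": [0, 0, 0, 0, 0.038, 0, 0, 0, 0.038, 0, 0, 0, 0.038, 0, 0, 0, 0.038, 0, 0, 0]
}}

```text
time_s: 15.38
tcp_pos: [0.6382, -0.3396, 0.1358]
eef_rot: [-47.3, 90.0, 142.9]
contact_force: [0.9, -0.1, 0.1]
gripper_width: 0.0579
```

```bash
python3 - <<'E'
from h import *
plan([.639,-.341,.02],10.07); print(get_state()['contact_force'])
c=snap('wrist','wr10');cv2.imwrite('pics/wk.png',c['img'])
E
```

```text
t 15.38 tcp [ 0.6382 -0.3396  0.1358] loc [-0.067  -0.3498] jawang -169.86 shift [ 0.1158  0.0016 -0.0006] rows 3.0
spin 0.0012 rows 0.009212428040835878
[ 0.8874093  -0.14789762  0.08947014]
```

View pics/wk.png

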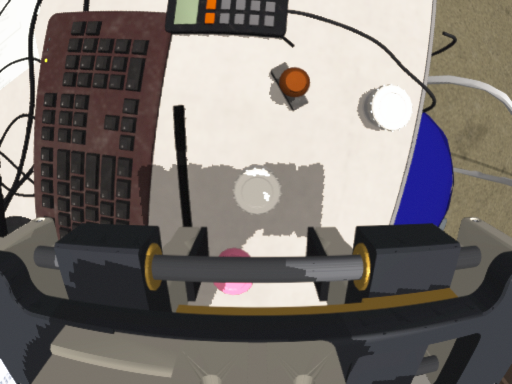

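```bash
python3 - <<'E'
from h import *
c=load('wr10');print(onz(c,258,190,.032,True))
a=load('top0')
for u,v in [(324,158),(345,153.5),(368,149)]:print('pen',onz(a,u,v,.005))
for u,v in [(188,222),(182,170),(178,107)]:print('penw',onz(c,u,v,.005,True))
E
```

```text
[ 0.63722071 -0.34384618  0.032     ]
pen [ 0.70055016 -0.27465295  0.005     ]
pen [ 0.71386737 -0.33774144  0.005     ]
pen [ 0.72717927 -0.40697762  0.005     ]
penw [ 0.70269176 -0.28920463  0.005     ]
penw [ 0.71509816 -0.34393526  0.005     ]
penw [ 0.72783524 -0.40606538  0.005     ]
```

Call:
{"api": "play_rows", "payload": {
  "series": [0.035, 0.002, 0, 0, 0.035, 0.001, 0, 0, 0.03, 0, 0, 0, 0.016, 0, 0, 0, 0, 0, 0, 0]
}}

```text
time_s: 15.85
tcp_pos: [0.6364, -0.3419, 0.0174]
eef_rot: [-28.8, 89.5, 161.3]
contact_force: [-1.0, 0.8, -0.8]
gripper_width: 0.0579
```

```bash
python3 - <<'E'
from h import *
plan([.638,-.3425,.02],10.07); print(get_state()['contact_force'])
c=snap('wrist','wr11');cv2.imwrite('pics/wl.png',c['img'])
E
```

```text
t 15.85 tcp [ 0.6364 -0.3419  0.0174] loc [-0.0692 -0.3519] jawang -169.9 shift [-0.0027  0.0008 -0.0015] rows 1.0
spin 0.0006 rows 0.004846581786724029
[-1.02695804  0.78862588 -0.77291994]
```

View pics/wl.png

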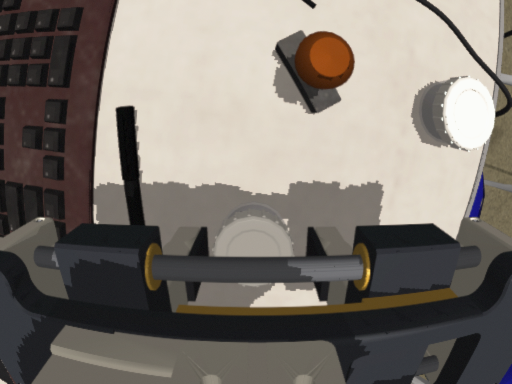

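Call:
{"api": "play_rows", "payload": {
  "series": [0, 0, 0, 0, 0, 0, 0, 0, 0, 0, 0, 0, 0, 0, 0, 0, 0, 0, 0, 0]
}}

```text
time_s: 16.32
tcp_pos: [0.6396, -0.344, 0.0234]
eef_rot: [156.2, 89.9, -13.7]
contact_force: [0.4, -0.3, 0.1]
gripper_width: 0.0582
```

Call:
{"api": "play_rows", "payload": {
  "series": [0, 0, 0, 0, 0, 0, 0, 0, 0, 0, 0, 0, 0, 0, 0, 0, 0, 0, 0, 0],
  "jaw": 0
}}

```text
time_s: 16.73
tcp_pos: [0.6391, -0.3439, 0.0222]
eef_rot: [83.3, 90.0, -86.6]
contact_force: [0.4, -0.0, 1.7]
gripper_width: 0.0435
```

Call:
{"api": "play_rows", "payload": {
  "series": [0, 0, 0, 0, 0, 0, 0, 0, 0, 0, 0, 0, 0, 0, 0, 0, 0, 0, 0, 0]
}}

```text
time_s: 17.15
tcp_pos: [0.6391, -0.3439, 0.0222]
eef_rot: [84.5, 90.0, -85.4]
contact_force: [-1.2, 0.8, 3.6]
gripper_width: 0.0433
```

Call:
{"api": "play_rows", "payload": {
  "series": [-0.02, 0, 0, 0, -0.035, 0, 0, 0, -0.04, 0, 0, 0, -0.04, 0, 0, 0, -0.04, 0, 0, 0]
}}

```text
time_s: 17.57
tcp_pos: [0.6386, -0.3436, 0.1982]
eef_rot: [-36.9, 89.9, 153.2]
contact_force: [1.4, -0.9, -1.5]
gripper_width: 0.0432
```

Call:
{"api": "play_rows", "payload": {
  "series": [-0.04, 0, 0, 0, -0.04, 0, 0, 0, 0, 0, 0, 0, 0, 0, 0, 0, 0, 0, 0, 0]
}}

```text
time_s: 17.98
tcp_pos: [0.6389, -0.3434, 0.2764]
eef_rot: [-87.0, 89.9, 103.1]
contact_force: [0.3, 0.1, -2.5]
gripper_width: 0.0429
```

```bash
python3 - <<'E'
from h import *
plan([*S(0,-.078),.28],10.07); print(get_state()['gripper_width'])
E
```

```text
t 17.98 tcp [ 0.6389 -0.3434  0.2764] loc [-0.067  -0.3538] jawang -169.92 shift [-0.0034 -0.2758 -0.067 ] rows 7.0
spin 0.0001 rows 0.001107964120426689
0.04290646774893965
```

8 rows: y -0.0345, z -0.0084.

Call:
{"api": "play_rows", "payload": {
  "series": [-0.001, -0.0345, -0.0084, 0, -0.001, -0.0345, -0.0084, 0, -0.001, -0.0345, -0.0084, 0, 0, -0.0345, -0.0084, 0, 0, -0.0345, -0.0084, 0]
}}

```text
time_s: 18.4
tcp_pos: [0.6493, -0.165, 0.2776]
eef_rot: [-16.1, 89.8, 173.9]
contact_force: [1.2, -0.4, -0.9]
gripper_width: 0.0431
```

Call:
{"api": "play_rows", "payload": {
  "series": [0, -0.0345, -0.0084, 0, 0, -0.0345, -0.0084, 0, 0, -0.0345, -0.0084, 0, 0, 0, 0, 0, 0, 0, 0, 0]
}}

```text
time_s: 18.82
tcp_pos: [0.6563, -0.0582, 0.2778]
eef_rot: [-8.1, 89.8, -177.8]
contact_force: [-0.1, -0.1, -1.1]
gripper_width: 0.0432
```

Call:
{"api": "play_rows", "payload": {
  "series": [0, 0, 0, 0, 0.03, 0, 0, 0, 0.035, 0, 0, 0, 0.035, 0, 0, 0, 0, 0, 0, 0]
}}

```text
time_s: 19.23
tcp_pos: [0.652, -0.0618, 0.1716]
eef_rot: [-10.2, 89.3, 179.7]
contact_force: [-2.2, 0.1, -3.4]
gripper_width: 0.0433
```

```bash
python3 - <<'E'
from h import *
plan([*S(0,-.078),.0705],10.07); print(get_state()['gripper_width'])
c=snap('wrist','wr12');cv2.imwrite('pics/wm.png',c['img'])
E
```

```text
t 19.23 tcp [ 0.652  -0.0618  0.1716] loc [-0.0048 -0.0787] jawang -170.1 shift [ 0.1011 -0.0005 -0.0061] rows 3.0
spin -0.0029 rows 0.023541867626852925
0.043348834779358615
```

View pics/wm.png

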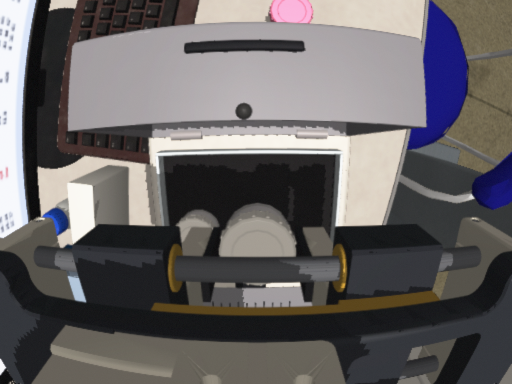

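Call:
{"api": "play_rows", "payload": {
  "series": [0, 0, 0, 0, 0, 0, 0, 0, 0, 0, 0, 0, 0, 0, 0, 0, 0, 0, 0, 0]
}}

```text
time_s: 19.7
tcp_pos: [0.6575, -0.0603, 0.1816]
eef_rot: [179.1, 89.9, 9.2]
contact_force: [-0.8, -0.4, -0.6]
gripper_width: 0.0433
```

```bash
python3 - <<'E'
from h import *
plan([*S(0,-.078),.0705],10.07); print(get_state()['contact_force'])
E
```

```text
t 19.7 tcp [ 0.6575 -0.0603  0.1816] loc [ 0.0008 -0.0783] jawang -169.91 shift [ 0.1111 -0.0003  0.0011] rows 3.0
spin 0.0003 rows 0.002129733718672219
[-0.84774841 -0.35016116 -0.64921185]
```

Call:
{"api": "play_rows", "payload": {
  "series": [0.035, 0, 0, 0, 0.035, 0, 0, 0, 0.025, 0, 0, 0, 0.012, 0, 0, 0, 0, 0, 0, 0]
}}

```text
time_s: 20.12
tcp_pos: [0.6557, -0.0605, 0.0708]
eef_rot: [-0.5, 89.8, -170.4]
contact_force: [-0.4, 0.0, -1.0]
gripper_width: 0.0435
```

Call:
{"api": "play_rows", "payload": {
  "series": [0, 0, 0, 0, 0, 0, 0, 0, 0, 0, 0, 0, 0, 0, 0, 0, 0, 0, 0, 0]
}}

```text
time_s: 20.53
tcp_pos: [0.6575, -0.0602, 0.0743]
eef_rot: [-179.8, 89.9, 10.2]
contact_force: [0.2, 0.5, -1.1]
gripper_width: 0.0431
```

Call:
{"api": "play_rows", "payload": {
  "series": [0.003, 0, 0, 0, 0.0015, 0, 0, 0, 0, 0, 0, 0, 0, 0, 0, 0, 0, 0, 0, 0]
}}

```text
time_s: 20.95
tcp_pos: [0.657, -0.0603, 0.0686]
eef_rot: [143.3, 90.0, -26.7]
contact_force: [-0.2, 1.1, 0.4]
gripper_width: 0.0436
```

Call:
{"api": "play_rows", "payload": {
  "series": [0, 0, 0, 0, 0, 0, 0, 0, 0, 0, 0, 0, 0, 0, 0, 0, 0, 0, 0, 0],
  "jaw": 66
}}

```text
time_s: 21.37
tcp_pos: [0.6569, -0.0604, 0.0685]
eef_rot: [-5.0, 90.0, -174.9]
contact_force: [0.5, 0.9, -0.0]
gripper_width: 0.0574
```

Call:
{"api": "play_rows", "payload": {
  "series": [0, 0, 0, 0, -0.02, 0, 0, 0, -0.035, 0, 0, 0, -0.035, 0, 0, 0, -0.035, 0, 0, 0]
}}

```text
time_s: 21.78
tcp_pos: [0.6566, -0.0605, 0.1948]
eef_rot: [8.2, 89.9, -161.7]
contact_force: [1.5, 0.7, -0.2]
gripper_width: 0.0581
```

Call:
{"api": "play_rows", "payload": {
  "series": [-0.035, 0, 0, 0, -0.035, 0, 0, 0, -0.025, 0, 0, 0, 0, 0, 0, 0, 0, 0, 0, 0]
}}

```text
time_s: 22.2
tcp_pos: [0.6576, -0.0602, 0.2907]
eef_rot: [-179.0, 89.8, 11.1]
contact_force: [0.2, 0.6, -1.3]
gripper_width: 0.0577
```

```bash
python3 - <<'E'
from h import *
jars('top5')
plan([.5285,-.4437,.28],10.07); print(get_state()['contact_force'])
c=snap('wrist','wr13');cv2.imwrite('pics/wn.png',c['img'])
E
```

```text
jar [386.86144578 214.61445783] [380 208  15  15 166] [ 0.52842455 -0.44343947  0.032     ]
t 22.25 tcp [ 0.6568 -0.0602  0.2888] loc [ 0.0002 -0.078 ] jawang -169.92 shift [0.0085 0.3551 0.1934] rows 9.0
spin 0.0001 rows 0.0008271185905592729
[-0.65978621  0.64707429 -1.19910008]
```

View pics/wn.png

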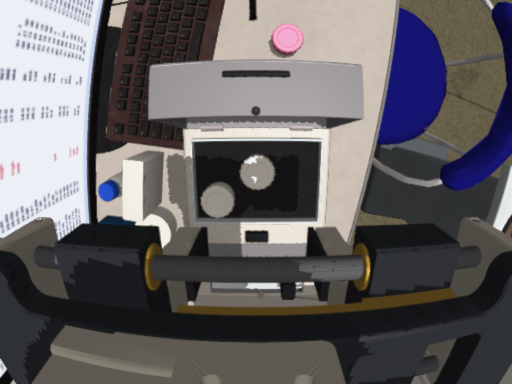

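Call:
{"api": "play_rows", "payload": {
  "series": [0, 0.0323, 0.0176, 0, 0, 0.0323, 0.0176, 0, 0, 0.0323, 0.0176, 0, 0, 0.0323, 0.0176, 0, 0, 0.0323, 0.0176, 0]
}}

```text
time_s: 22.72
tcp_pos: [0.5973, -0.2359, 0.2869]
eef_rot: [-19.9, 89.8, 170.2]
contact_force: [0.2, 0.4, 0.6]
gripper_width: 0.0579
```

Call:
{"api": "play_rows", "payload": {
  "series": [0, 0.0323, 0.0176, 0, 0, 0.0323, 0.0176, 0, 0, 0.0323, 0.0176, 0, 0, 0.0323, 0.0176, 0, 0, 0.0323, 0.0176, 0]
}}

```text
time_s: 23.13
tcp_pos: [0.5389, -0.4105, 0.2868]
eef_rot: [-36.3, 89.8, 153.8]
contact_force: [0.9, 0.8, 0.1]
gripper_width: 0.058
```

Call:
{"api": "play_rows", "payload": {
  "series": [0, 0.0323, 0.0176, 0, 0, 0, 0, 0, 0.038, 0, 0, 0, 0.038, 0, 0, 0, 0.038, 0, 0, 0]
}}

```text
time_s: 23.55
tcp_pos: [0.5276, -0.4441, 0.1721]
eef_rot: [-57.9, 89.9, 132.2]
contact_force: [0.4, -0.2, -1.3]
gripper_width: 0.0577
```

Call:
{"api": "play_rows", "payload": {
  "series": [0.03, 0, 0, 0, 0, 0, 0, 0, 0, 0, 0, 0, 0, 0, 0, 0, 0, 0, 0, 0]
}}

```text
time_s: 23.97
tcp_pos: [0.5299, -0.4448, 0.1472]
eef_rot: [134.7, 89.8, -35.2]
contact_force: [-0.3, 0.5, 0.5]
gripper_width: 0.0578
```

```bash
python3 - <<'E'
from h import *
plan([.5285,-.4440,.02],10.07); print(get_state()['contact_force'])
c=snap('wrist','wr14');cv2.imwrite('pics/wo.png',c['img'])
E
```

```text
t 23.97 tcp [ 0.5299 -0.4448  0.1472] loc [-0.192  -0.4346] jawang -169.89 shift [ 0.1272 -0.0014  0.0015] rows 4.0
spin 0.0008 rows 0.006070057507466174
[-0.26494289  0.45668301  0.49759188]
```

View pics/wo.png

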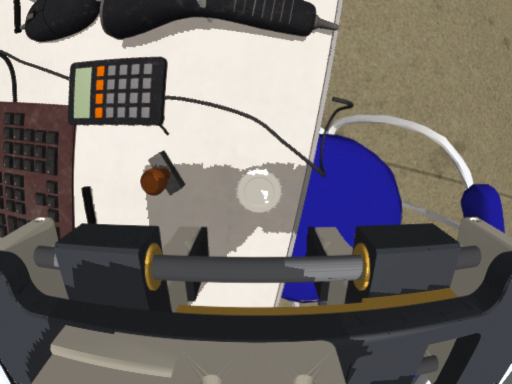

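Call:
{"api": "play_rows", "payload": {
  "series": [0.035, -0.001, 0.001, 0, 0.035, 0, 0, 0, 0.035, 0, 0, 0, 0.02, 0, 0, 0, 0, 0, 0, 0]
}}

```text
time_s: 24.43
tcp_pos: [0.5254, -0.442, 0.0161]
eef_rot: [-42.8, 89.7, 147.2]
contact_force: [-1.6, 0.3, -0.6]
gripper_width: 0.0578
```

Call:
{"api": "play_rows", "payload": {
  "series": [0, 0, 0, 0, 0, 0, 0, 0, 0, 0, 0, 0, 0, 0, 0, 0, 0, 0, 0, 0]
}}

```text
time_s: 24.85
tcp_pos: [0.5282, -0.4436, 0.0213]
eef_rot: [144.5, 89.9, -25.4]
contact_force: [-0.5, 0.0, -0.2]
gripper_width: 0.0578
```

```bash
python3 - <<'E'
from h import *
plan([.5285,-.4440,.02],10.07); print(get_state()['contact_force'])
c=snap('wrist','wr15');cv2.imwrite('pics/wp.png',c['img'])
E
```

```text
t 24.85 tcp [ 0.5282 -0.4436  0.0213] loc [-0.1934 -0.4331] jawang -169.91 shift [ 0.0013  0.0004 -0.0002] rows 1.0
spin 0.0004 rows 0.002834136129058429
[-0.45319029  0.00360243 -0.17185342]
```

View pics/wp.png

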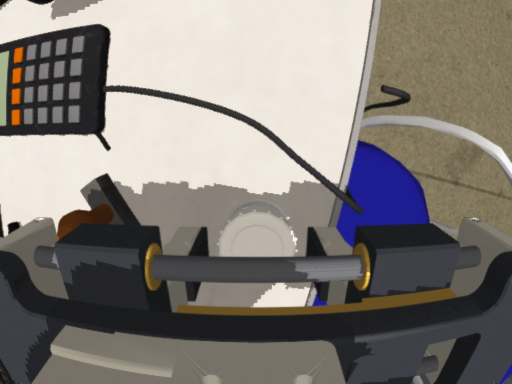

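Call:
{"api": "play_rows", "payload": {
  "series": [0, 0, 0, 0, 0, 0, 0, 0, 0, 0, 0, 0, 0, 0, 0, 0, 0, 0, 0, 0],
  "jaw": 0
}}

```text
time_s: 25.32
tcp_pos: [0.5275, -0.4433, 0.0197]
eef_rot: [117.8, 90.0, -52.1]
contact_force: [-0.6, 0.1, 2.2]
gripper_width: 0.0436
```

Call:
{"api": "play_rows", "payload": {
  "series": [0, 0, 0, 0, 0, 0, 0, 0, 0, 0, 0, 0, 0, 0, 0, 0, 0, 0, 0, 0]
}}

```text
time_s: 25.73
tcp_pos: [0.5274, -0.4433, 0.0197]
eef_rot: [108.2, 90.0, -61.7]
contact_force: [0.1, 0.9, 2.3]
gripper_width: 0.0436
```

Call:
{"api": "play_rows", "payload": {
  "series": [-0.02, 0, 0, 0, -0.035, 0, 0, 0, -0.04, 0, 0, 0, -0.04, 0, 0, 0, -0.04, 0, 0, 0]
}}

```text
time_s: 26.15
tcp_pos: [0.5269, -0.443, 0.1958]
eef_rot: [-44.0, 89.9, 146.1]
contact_force: [1.4, 0.0, -0.7]
gripper_width: 0.0433
```

Call:
{"api": "play_rows", "payload": {
  "series": [-0.04, 0, 0, 0, -0.04, 0, 0, 0, 0, 0, 0, 0, 0, 0, 0, 0, 0, 0, 0, 0]
}}

```text
time_s: 26.57
tcp_pos: [0.5272, -0.4428, 0.2739]
eef_rot: [-90.4, 89.9, 99.7]
contact_force: [-0.2, -0.8, -0.8]
gripper_width: 0.0435
```

```bash
python3 - <<'E'
from h import *
plan([*S(-.052,-.038),.28],10.07); print(get_state()['gripper_width'])
E
```

```text
t 26.57 tcp [ 0.5272 -0.4428  0.2739] loc [-0.1944 -0.4321] jawang -169.93 shift [-0.0057 -0.3941 -0.1424] rows 10.0
spin 0.0 rows 0.00023168225700785988
0.0435282484674587
```

11 rows: y -0.0358, z -0.0129.

Call:
{"api": "play_rows", "payload": {
  "series": [-0.001, -0.0358, -0.0129, 0, -0.001, -0.0358, -0.0129, 0, -0.001, -0.0358, -0.0129, 0, -0.001, -0.0358, -0.0129, 0, -0.001, -0.0358, -0.0129, 0]
}}

```text
time_s: 26.98
tcp_pos: [0.5587, -0.2539, 0.2773]
eef_rot: [-23.0, 89.8, 167.1]
contact_force: [0.8, -0.3, -1.0]
gripper_width: 0.0435
```

Call:
{"api": "play_rows", "payload": {
  "series": [0, -0.0358, -0.0129, 0, 0, -0.0358, -0.0129, 0, 0, -0.0358, -0.0129, 0, 0, -0.0358, -0.0129, 0, 0, -0.0358, -0.0129, 0]
}}

```text
time_s: 27.4
tcp_pos: [0.5908, -0.0663, 0.2775]
eef_rot: [-5.5, 89.8, -175.4]
contact_force: [0.4, 0.7, -0.2]
gripper_width: 0.0436
```

Call:
{"api": "play_rows", "payload": {
  "series": [0, -0.0358, -0.0129, 0, 0, 0, 0, 0, 0.03, 0, 0, 0, 0.035, 0, 0, 0, 0.035, 0, 0, 0]
}}

```text
time_s: 27.82
tcp_pos: [0.5974, -0.0302, 0.1772]
eef_rot: [-20.1, 89.9, 170.1]
contact_force: [-0.5, 0.2, -1.5]
gripper_width: 0.0432
```

Call:
{"api": "play_rows", "payload": {
  "series": [0, 0, 0, 0, 0, 0, 0, 0, 0, 0, 0, 0, 0, 0, 0, 0, 0, 0, 0, 0]
}}

```text
time_s: 28.23
tcp_pos: [0.5993, -0.0306, 0.1817]
eef_rot: [179.4, 89.8, 9.5]
contact_force: [-0.2, -0.0, -0.3]
gripper_width: 0.0432
```

```bash
python3 - <<'E'
from h import *
plan([*S(-.052,-.038),.068],10.07); print(get_state()['contact_force'])
c=snap('wrist','wr16');cv2.imwrite('pics/wq.png',c['img'])
E
```

```text
t 28.23 tcp [ 0.5993 -0.0306  0.1817] loc [-0.0513 -0.0389] jawang -169.92 shift [ 0.1137 -0.0009  0.0011] rows 3.0
spin 0.0002 rows 0.0019181550413448609
[-0.19734686 -0.04352763 -0.33813126]
```

View pics/wq.png

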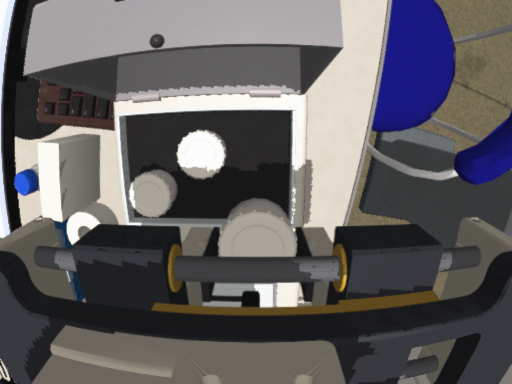

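Call:
{"api": "play_rows", "payload": {
  "series": [0.035, 0, 0, 0, 0.035, 0, 0, 0, 0.025, 0, 0, 0, 0.012, 0, 0, 0, 0.002, 0, 0, 0]
}}

```text
time_s: 28.7
tcp_pos: [0.5968, -0.031, 0.0686]
eef_rot: [-1.3, 89.8, -171.2]
contact_force: [0.1, -0.2, -1.0]
gripper_width: 0.0434
```

Call:
{"api": "play_rows", "payload": {
  "series": [0, 0, 0, 0, 0, 0, 0, 0, 0, 0, 0, 0, 0, 0, 0, 0, 0, 0, 0, 0]
}}

```text
time_s: 29.12
tcp_pos: [0.5987, -0.0306, 0.0717]
eef_rot: [-175.9, 89.9, 14.2]
contact_force: [-0.1, 0.2, -0.4]
gripper_width: 0.0432
```

Grasped at 0.0197, so the jar base sits on the mat at TCP ≈ 0.067.

Call:
{"api": "play_rows", "payload": {
  "series": [0.003, 0, 0, 0, 0.001, 0, 0, 0, 0, 0, 0, 0, 0, 0, 0, 0, 0, 0, 0, 0]
}}

```text
time_s: 29.53
tcp_pos: [0.5982, -0.0306, 0.0667]
eef_rot: [133.2, 90.0, -36.8]
contact_force: [-1.2, -0.1, 2.2]
gripper_width: 0.0434
```

Call:
{"api": "play_rows", "payload": {
  "series": [0, 0, 0, 0, 0, 0, 0, 0, 0, 0, 0, 0, 0, 0, 0, 0, 0, 0, 0, 0],
  "jaw": 66
}}

```text
time_s: 29.95
tcp_pos: [0.5981, -0.0307, 0.0665]
eef_rot: [5.9, 90.0, -164.0]
contact_force: [-0.6, -0.8, -0.1]
gripper_width: 0.0574
```

Call:
{"api": "play_rows", "payload": {
  "series": [0, 0, 0, 0, -0.02, 0, 0, 0, -0.035, 0, 0, 0, -0.035, 0, 0, 0, -0.035, 0, 0, 0]
}}

```text
time_s: 30.37
tcp_pos: [0.5977, -0.0308, 0.1928]
eef_rot: [10.3, 89.9, -159.6]
contact_force: [0.7, -0.5, -0.7]
gripper_width: 0.0581
```

Call:
{"api": "play_rows", "payload": {
  "series": [-0.035, 0, 0, 0, -0.035, 0, 0, 0, -0.025, 0, 0, 0, 0, 0, 0, 0, 0, 0, 0, 0],
  "jaw": 0
}}

```text
time_s: 30.78
tcp_pos: [0.5988, -0.0305, 0.2884]
eef_rot: [-174.0, 89.8, 16.1]
contact_force: [0.1, -0.6, -0.2]
gripper_width: 0.0302
```

```bash
python3 - <<'E'
from h import *
plan([*S(0,-.27),.30],10.07)
c=snap('wrist','wr17');cv2.imwrite('pics/wr.png',c['img'])
jars('top6')
E
```

```text
t 30.78 tcp [ 0.5988 -0.0305  0.2884] loc [-0.0518 -0.0387] jawang -169.92 shift [-0.0115  0.2313 -0.0518] rows 6.0
spin 0.0002 rows 0.0017257919146604118
```

View pics/wr.png

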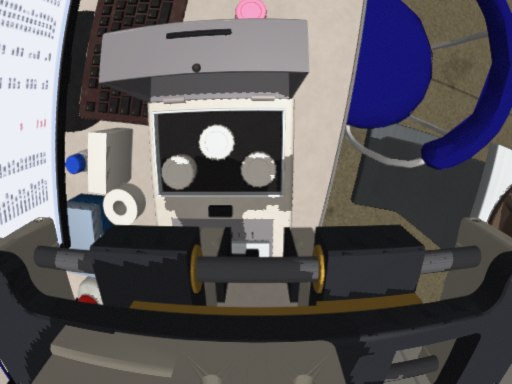

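Call:
{"api": "play_rows", "payload": {
  "series": [-0.002, 0.034, -0.0075, 0, -0.002, 0.034, -0.0075, 0, -0.002, 0.034, -0.0075, 0, 0, 0.034, -0.0075, 0, 0, 0.034, -0.0075, 0]
}}

```text
time_s: 31.3
tcp_pos: [0.6648, -0.1928, 0.2907]
eef_rot: [-16.5, 89.8, 173.6]
contact_force: [0.1, 0.5, 0.0]
gripper_width: 0.0004
```

Call:
{"api": "play_rows", "payload": {
  "series": [0, 0.034, -0.0075, 0, 0, 0.027, -0.0075, 0, 0, 0, 0, 0, 0, 0, 0, 0, 0, 0, 0, 0]
}}

```text
time_s: 31.72
tcp_pos: [0.6898, -0.2488, 0.2905]
eef_rot: [-22.2, 89.8, 167.9]
contact_force: [0.6, 0.2, 0.4]
gripper_width: 0.0003
```

```bash
python3 - <<'E'
from h import *
plan([*S(0,-.265),.15],10.07)
c=load('wr17')
for n,u,v,z in [('j',217,142,.079),('j',179,170,.079),('j',258,169,.079)]:
    p=onz(c,u,v,z,True);print(n,p,loc(p)+[0,.06])
cv2.imwrite('pics/ws.png',snap('wrist','wr18')['img'])
E
```

```text
t 31.72 tcp [ 0.6898 -0.2488  0.2905] loc [-0.0004 -0.2695] jawang -169.95 shift [ 0.1405 -0.0043 -0.0007] rows 4.0
spin -0.0003 rows 0.002524349660577611
j [ 0.65435627 -0.05874156  0.079     ] [-0.00198808 -0.01616668]
j [ 0.6982247  -0.01529319  0.079     ] [0.04879964 0.01894469]
j [ 0.59811053 -0.03368425  0.079     ] [-0.05298793  0.01833647]
```

View pics/ws.png

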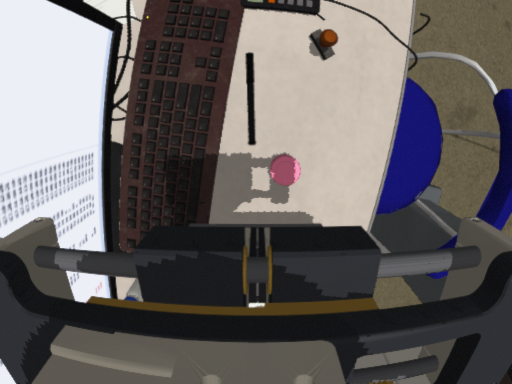

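Call:
{"api": "play_rows", "payload": {
  "series": [0, 0, 0.03, 0, 0.035, 0, 0, 0, 0.035, 0, 0, 0, 0.035, 0, 0, 0, 0.035, 0, 0, 0]
}}

```text
time_s: 32.18
tcp_pos: [0.6604, -0.2528, 0.1523]
eef_rot: [170.8, 89.9, 1.0]
contact_force: [-0.3, -0.6, 0.3]
gripper_width: 0.0003
```

Call:
{"api": "play_rows", "payload": {
  "series": [0, -0.015, 0, 0, 0, -0.015, 0, 0, 0, -0.012, 0, 0, 0, -0.01, 0, 0, 0, 0, 0, 0]
}}

```text
time_s: 32.6
tcp_pos: [0.6528, -0.2003, 0.1556]
eef_rot: [168.1, 89.8, -1.6]
contact_force: [0.4, -0.7, 1.6]
gripper_width: 0.0006
```

```bash
python3 - <<'E'
from h import *
plan([*S(-.03,-.12),.15],10.07)
cv2.imwrite('pics/sc2.png',cv2.resize(snap('scene','sc2')['img'][60:300,140:340],None,fx=3,fy=2.5))
E
```

```text
t 32.6 tcp [ 0.6528 -0.2003  0.1556] loc [-0.0283 -0.2152] jawang -169.76 shift [ 0.0055 -0.0953  0.0014] rows 3.0
spin 0.0031 rows 0.02440695582474875
```

View pics/sc2.png

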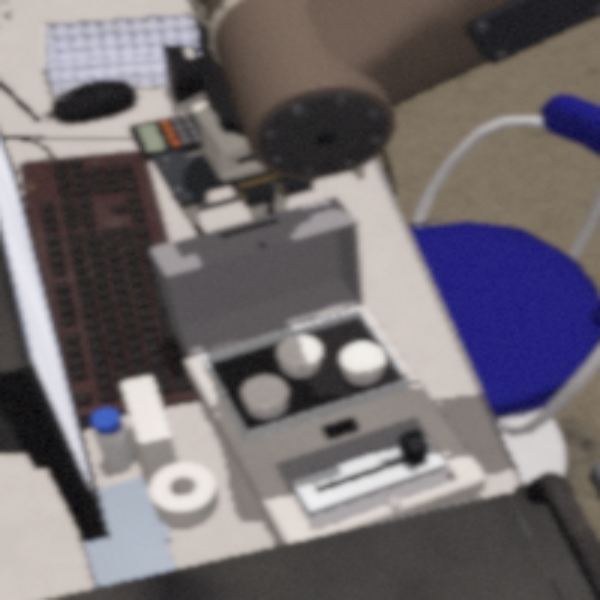

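Call:
{"api": "play_rows", "payload": {
  "series": [0, -0.01, 0, 0, 0, -0.01, 0, 0, 0, -0.01, 0, 0, 0, -0.01, 0, 0, 0, -0.01, 0, 0]
}}

```text
time_s: 33.07
tcp_pos: [0.6429, -0.153, 0.1531]
eef_rot: [145.7, 90.0, -24.2]
contact_force: [0.8, -1.8, 2.6]
gripper_width: 0.0007
```

Call:
{"api": "play_rows", "payload": {
  "series": [0, -0.01, 0, 0, 0, -0.01, 0, 0, 0, -0.01, 0, 0, 0, -0.01, 0, 0, 0, -0.008, 0, 0]
}}

```text
time_s: 33.48
tcp_pos: [0.6339, -0.105, 0.1521]
eef_rot: [-40.7, 89.9, 149.4]
contact_force: [0.1, -0.1, -0.5]
gripper_width: 0.0003
```

Call:
{"api": "play_rows", "payload": {
  "series": [0, 0, 0, 0, 0, 0, 0, 0, 0, 0, 0, 0, 0, 0, 0, 0, 0, 0, 0, 0]
}}

```text
time_s: 33.9
tcp_pos: [0.6344, -0.1069, 0.1523]
eef_rot: [-14.5, 90.0, 175.5]
contact_force: [-0.9, 0.3, -0.3]
gripper_width: 0.0005
```

Call:
{"api": "play_rows", "payload": {
  "series": [0, 0, 0, 0, 0, 0, 0, 0, 0, 0, 0, 0, 0, 0, 0, 0, 0, 0, 0, 0]
}}

```text
time_s: 34.32
tcp_pos: [0.6345, -0.1066, 0.1526]
eef_rot: [-28.7, 90.0, 161.4]
contact_force: [-0.7, 0.9, 0.1]
gripper_width: 0.0007
```

```bash
python3 - <<'E'
from h import *
plan([*S(-.03,-.12),.15],10.07)
cv2.imwrite('pics/sc3.png',cv2.resize(snap('scene','sc3')['img'][60:300,140:340],None,fx=3,fy=2.5))
E
```

```text
t 34.32 tcp [ 0.6345 -0.1066  0.1526] loc [-0.0299 -0.1198] jawang -169.92 shift [0.0026 0.0002 0.0001] rows 1.0
spin 0.0001 rows 0.0010782094095275155
```

View pics/sc3.png

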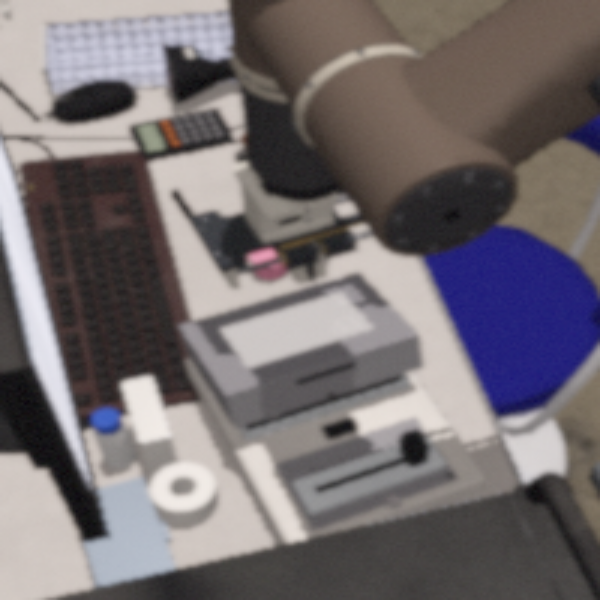

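Call:
{"api": "play_rows", "payload": {
  "series": [-0.03, 0, 0, 0, -0.02, 0, 0, 0, 0, -0.03, -0.008, 0, 0, -0.03, -0.008, 0, 0, -0.03, -0.008, 0]
}}

```text
time_s: 34.78
tcp_pos: [0.6425, -0.013, 0.2033]
eef_rot: [-168.2, 89.9, 21.8]
contact_force: [1.0, -0.3, -0.1]
gripper_width: 0.0003
```

Call:
{"api": "play_rows", "payload": {
  "series": [0, -0.025, -0.006, 0, 0, 0, 0, 0, 0, 0, 0, 0, 0, 0, 0, 0, 0, 0, 0, 0]
}}

```text
time_s: 35.2
tcp_pos: [0.6438, 0.0113, 0.2026]
eef_rot: [39.2, 90.0, -130.8]
contact_force: [0.5, -0.3, 0.2]
gripper_width: 0.0004
```

Call:
{"api": "play_rows", "payload": {
  "series": [0, 0, 0, 0, 0, 0, 0, 0, 0, 0, 0, 0, 0, 0, 0, 0, 0, 0, 0, 0]
}}

```text
time_s: 35.62
tcp_pos: [0.6438, 0.0117, 0.2026]
eef_rot: [-27.1, 90.0, 163.0]
contact_force: [0.2, -0.4, 0.5]
gripper_width: 0.0002
```

Call:
{"api": "play_rows", "payload": {
  "series": [0, 0, 0, 0, 0, 0, 0, 0, 0, 0, 0, 0, 0, 0, 0, 0, 0, 0, 0, 0]
}}

```text
time_s: 36.03
tcp_pos: [0.6439, 0.012, 0.2026]
eef_rot: [1.4, 90.0, -168.5]
contact_force: [-0.2, -0.4, -0.3]
gripper_width: 0.0008
```

Call:
{"api": "play_rows", "payload": {
  "series": [0, 0, 0, 0, 0, 0, 0, 0, 0, 0, 0, 0, 0, 0, 0, 0, 0, 0, 0, 0]
}}

```text
time_s: 36.45
tcp_pos: [0.6439, 0.012, 0.2026]
eef_rot: [-26.6, 90.0, 163.4]
contact_force: [-0.3, -0.4, -0.1]
gripper_width: 0.0006
```

Call:
{"api": "play_rows", "payload": {
  "series": [0, 0, 0, 0, 0, 0, 0, 0, 0, 0, 0, 0, 0, 0, 0, 0, 0, 0, 0, 0]
}}

```text
time_s: 36.87
tcp_pos: [0.6439, 0.012, 0.2026]
eef_rot: [-172.3, 90.0, 17.7]
contact_force: [-0.5, 0.1, 0.1]
gripper_width: 0.0006
```

Call:
{"api": "play_rows", "payload": {
  "series": [0, 0, 0, 0, 0, 0, 0, 0, 0, 0, 0, 0, 0, 0, 0, 0, 0, 0, 0, 0]
}}

```text
time_s: 37.28
tcp_pos: [0.6439, 0.012, 0.2026]
eef_rot: [158.6, 90.0, -11.3]
contact_force: [-0.3, 0.5, -0.2]
gripper_width: 0.0002
```

```bash
python3 - <<'E'
from h import *
plan([*S(0,-.008),.125],10.07)
cv2.imwrite('pics/sc4.png',cv2.resize(snap('scene','sc4')['img'][60:300,140:340],None,fx=3,fy=2.5))
E
```

```text
t 37.28 tcp [0.6439 0.012  0.2026] loc [ 0.0001 -0.0047] jawang -169.92 shift [0.0776 0.0033 0.0001] rows 2.0
spin 0.0003 rows 0.0020293767247934573
```

View pics/sc4.png

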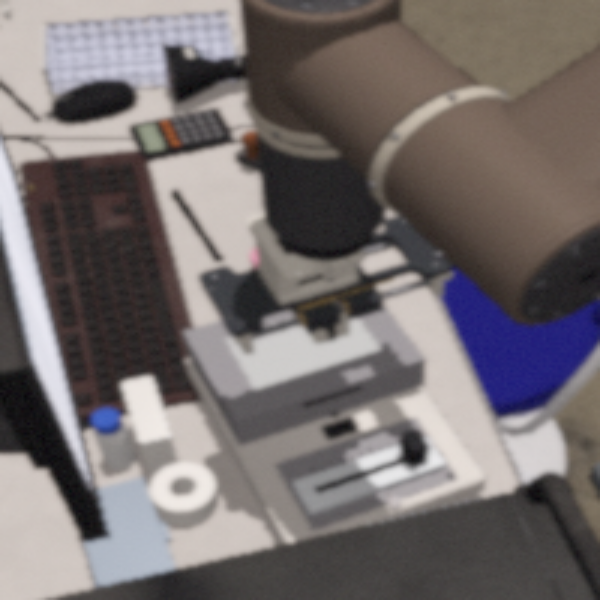

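Call:
{"api": "play_rows", "payload": {
  "series": [0.025, 0.002, 0, 0, 0.025, 0, 0, 0, 0.015, 0, 0, 0, 0.005, 0, 0, 0, 0, 0, 0, 0]
}}

```text
time_s: 37.75
tcp_pos: [0.6435, 0.0098, 0.1312]
eef_rot: [7.3, 89.8, -162.6]
contact_force: [0.4, 0.3, 1.4]
gripper_width: 0.0007
```

Call:
{"api": "play_rows", "payload": {
  "series": [0.003, 0, 0, 0, 0.003, 0, 0, 0, 0.003, 0, 0, 0, 0.003, 0, 0, 0, 0.003, 0, 0, 0]
}}

```text
time_s: 38.17
tcp_pos: [0.6445, 0.0101, 0.1179]
eef_rot: [-174.7, 89.9, 15.4]
contact_force: [1.3, -0.5, 0.1]
gripper_width: 0.0004
```

Call:
{"api": "play_rows", "payload": {
  "series": [0.003, 0, 0, 0, 0.002, 0, 0, 0, 0.002, 0, 0, 0, 0, 0, 0, 0, 0, 0, 0, 0]
}}

```text
time_s: 38.58
tcp_pos: [0.6442, 0.0101, 0.1108]
eef_rot: [-151.3, 90.0, 38.8]
contact_force: [-1.3, 1.1, 2.6]
gripper_width: 0.0004
```

Contact at about 0.110 as predicted; press on gently.

Call:
{"api": "play_rows", "payload": {
  "series": [0.001, 0, 0, 0, 0.001, 0, 0, 0, 0.001, 0, 0, 0, 0, 0, 0, 0, 0, 0, 0, 0]
}}

```text
time_s: 39.0
tcp_pos: [0.6445, 0.0106, 0.1084]
eef_rot: [-159.5, 89.9, 30.6]
contact_force: [-1.2, 2.6, 4.1]
gripper_width: 0.0002
```

Call:
{"api": "play_rows", "payload": {
  "series": [0.001, 0, 0, 0, 0.001, 0, 0, 0, 0.001, 0, 0, 0, 0.001, 0, 0, 0, 0, 0, 0, 0]
}}

```text
time_s: 39.42
tcp_pos: [0.6444, 0.0102, 0.1036]
eef_rot: [-171.5, 90.0, 18.6]
contact_force: [-1.3, 0.1, -0.6]
gripper_width: 0.0004
```

Call:
{"api": "play_rows", "payload": {
  "series": [0.001, 0, 0, 0, 0.001, 0, 0, 0, 0.001, 0, 0, 0, 0.001, 0, 0, 0, 0, 0, 0, 0]
}}

```text
time_s: 39.83
tcp_pos: [0.6442, 0.0098, 0.1011]
eef_rot: [117.6, 90.0, -52.3]
contact_force: [-5.2, 1.2, 13.4]
gripper_width: 0.0005
```

Call:
{"api": "play_rows", "payload": {
  "series": [0.001, 0, 0, 0, 0.001, 0, 0, 0, 0, 0, 0, 0, 0, 0, 0, 0, 0, 0, 0, 0]
}}

```text
time_s: 40.25
tcp_pos: [0.6443, 0.0099, 0.1009]
eef_rot: [153.3, 89.9, -16.6]
contact_force: [-11.2, 1.9, 24.6]
gripper_width: 0.0007
```

Call:
{"api": "play_rows", "payload": {
  "series": [-0.02, 0, 0, 0, -0.035, 0, 0, 0, -0.035, 0, 0, 0, -0.035, 0, 0, 0, -0.03, 0, 0, 0]
}}

```text
time_s: 40.67
tcp_pos: [0.6443, 0.0097, 0.2549]
eef_rot: [162.7, 89.9, -7.3]
contact_force: [1.2, 1.0, 1.4]
gripper_width: 0.0001
```

Call:
{"api": "play_rows", "payload": {
  "series": [0, 0, 0, 0.12, 0, 0, 0, 0.12, 0, 0, 0, 0.12, 0, 0, 0, 0.12, 0, 0, 0, 0.12]
}}

```text
time_s: 41.08
tcp_pos: [0.644, 0.0098, 0.2522]
eef_rot: [38.7, 90.0, -165.9]
contact_force: [-0.5, 0.5, 0.7]
gripper_width: 0.0006
```

Call:
{"api": "play_rows", "payload": {
  "series": [0, 0, 0, 0.12, 0, 0, 0, 0.12, 0, 0, 0, 0.12, 0, 0, 0, 0.12, 0, 0, 0, 0.12]
}}

```text
time_s: 41.5
tcp_pos: [0.6441, 0.0098, 0.2521]
eef_rot: [77.0, 90.0, -162.0]
contact_force: [0.6, -0.1, -0.7]
gripper_width: 0.0004
```

Call:
{"api": "play_rows", "payload": {
  "series": [0, 0, 0, 0.12, 0, 0, 0, 0.12, 0, 0, 0, 0.12, 0, 0, 0, 0.01, 0, 0, 0, 0]
}}

```text
time_s: 41.92
tcp_pos: [0.6441, 0.0098, 0.2522]
eef_rot: [98.4, 90.0, -161.3]
contact_force: [-0.1, 0.3, 0.7]
gripper_width: 0.0007
```

```bash
python3 - <<'E'
from h import *
plan([*S(-.088,.09),.16],100.07)
cv2.imwrite('pics/wt.png',snap('wrist','wr19')['img'])
cv2.imwrite('pics/sc5.png',cv2.resize(snap('scene','sc5')['img'][60:300,140:340],None,fx=3,fy=2.5))
E
```

```text
t 41.92 tcp [0.6441 0.0098 0.2522] loc [-0.0001 -0.0069] jawang 100.28 shift [0.0923 0.0875 0.0972] rows 3.0
spin 0.0036 rows 0.028909155475247108
```

View pics/wt.png

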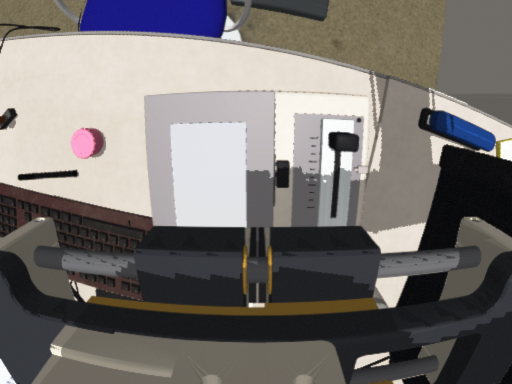

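View pics/sc5.png

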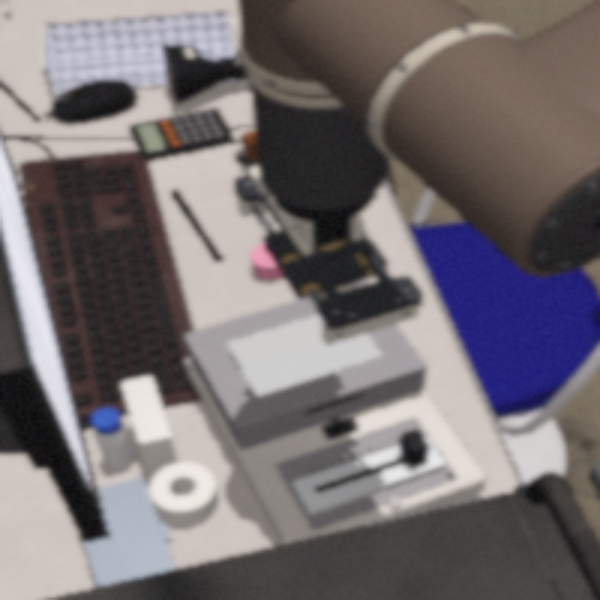

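Call:
{"api": "play_rows", "payload": {
  "series": [0, 0.0219, 0.0243, 0, 0, 0.0219, 0.0243, 0, 0, 0.0219, 0.0243, 0, 0, 0.0219, 0.0243, 0, 0, 0, 0, 0]
}}

```text
time_s: 42.43
tcp_pos: [0.5376, 0.0923, 0.2532]
eef_rot: [-19.6, 89.9, 80.8]
contact_force: [-0.4, -0.4, -0.4]
gripper_width: 0.0003
```

Call:
{"api": "play_rows", "payload": {
  "series": [0.03, 0, 0, 0, 0.03, 0, 0, 0, 0.03, 0, 0, 0, 0, 0, 0, 0, 0, 0, 0, 0]
}}

```text
time_s: 42.85
tcp_pos: [0.5404, 0.0897, 0.162]
eef_rot: [116.0, 89.8, -143.8]
contact_force: [0.5, -1.1, -0.0]
gripper_width: 0.0005
```

```bash
python3 - <<'E'
from h import *
plan([*S(-.088,.09),.08],100.07)
c=load('wr19');cv2.imwrite('pics/wu.png',cv2.resize(c['img'][80:250,140:380],None,fx=3.3,fy=3.3))
for n,u,v,z in [('grip',343,137,.099),('hoodedge',274,93,.101),('he',275,200,.101),('rider',360,169,.051)]:
    p=onz(c,u,v,z,True);print(n,loc(p))
E
```

```text
t 42.85 tcp [0.5404 0.0897 0.162 ] loc [-0.0882  0.0899] jawang 100.23 shift [ 0.082  -0.0005  0.0002] rows 2.0
spin 0.0028 rows 0.022587850869201825
grip [-0.05053813  0.08471122]
hoodedge [-0.09469768  0.00966305]
he [0.01953206 0.01224714]
rider [-0.00677551  0.12439987]
```

View pics/wu.png

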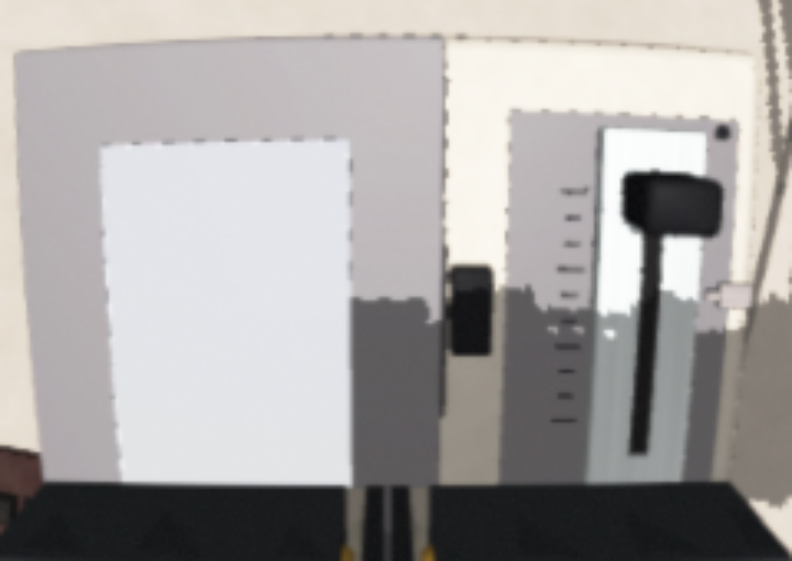

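Call:
{"api": "play_rows", "payload": {
  "series": [0.03, 0, 0, 0, 0.03, 0, 0, 0, 0.02, 0, 0, 0, 0, 0, 0, 0, 0, 0, 0, 0]
}}

```text
time_s: 43.27
tcp_pos: [0.5419, 0.0904, 0.084]
eef_rot: [-128.5, 90.0, -28.3]
contact_force: [0.6, 0.4, 0.2]
gripper_width: 0.0002
```

Call:
{"api": "play_rows", "payload": {
  "series": [0, -0.01, 0, 0, 0, -0.01, 0, 0, 0, -0.01, 0, 0, 0, -0.01, 0, 0, 0, -0.008, 0, 0]
}}

```text
time_s: 43.68
tcp_pos: [0.5898, 0.099, 0.0832]
eef_rot: [-80.1, 89.9, 20.1]
contact_force: [-1.4, -0.1, 1.5]
gripper_width: 0.0003
```

Call:
{"api": "play_rows", "payload": {
  "series": [0, 0, 0, 0, 0, 0, 0, 0, 0, 0, 0, 0, 0, 0, 0, 0, 0, 0, 0, 0]
}}

```text
time_s: 44.1
tcp_pos: [0.5879, 0.0987, 0.0826]
eef_rot: [37.2, 90.0, 137.3]
contact_force: [-0.3, -0.4, -0.0]
gripper_width: 0.0004
```

```bash
python3 - <<'E'
from h import *
plan([*S(-.034,.09),.08],100.07)
c=snap('wrist','wr20');cv2.imwrite('pics/wv.png',c['img'])
c=snap('top','top7');cv2.imwrite('pics/tv.png',cv2.resize(c['img'][120:230,165:285],None,fx=5,fy=5))
E
```

```text
t 44.1 tcp [0.5879 0.0987 0.0826] loc [-0.0399  0.0905] jawang 100.14 shift [ 0.0026 -0.0059 -0.0005] rows 1.0
spin 0.0011 rows 0.009088900202292478
```

View pics/wv.png

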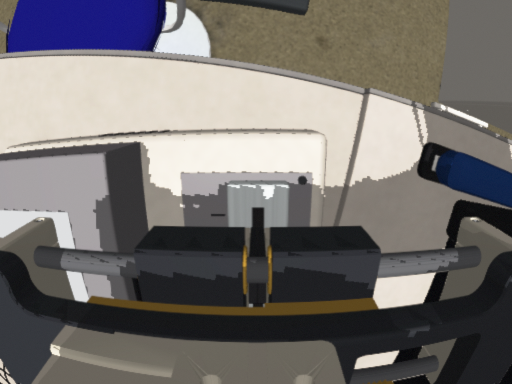

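View pics/tv.png

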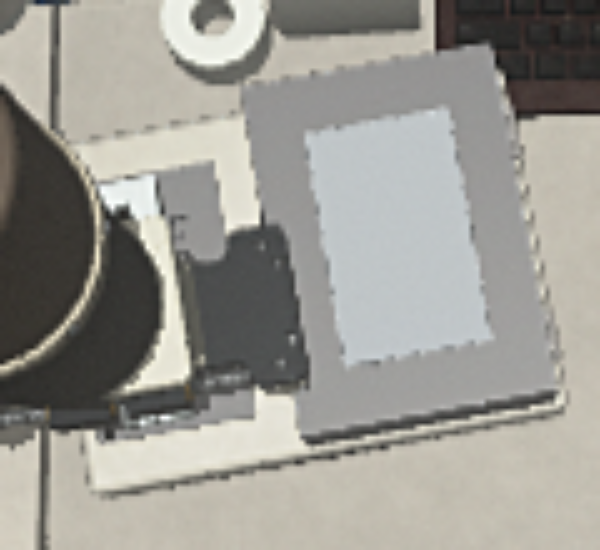

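Call:
{"api": "play_rows", "payload": {
  "series": [0, -0.002, 0, 0, 0, -0.002, 0, 0, 0, -0.002, 0, 0, 0, -0.001, 0, 0, 0, -0.001, 0, 0]
}}

```text
time_s: 44.62
tcp_pos: [0.596, 0.1001, 0.0825]
eef_rot: [96.0, 90.0, -163.9]
contact_force: [-0.9, 0.3, 0.5]
gripper_width: 0.0002
```

Call:
{"api": "play_rows", "payload": {
  "series": [0, 0, 0, 0, 0, 0, 0, 0, 0, 0, 0, 0, 0, 0, 0, 0, 0, 0, 0, 0]
}}

```text
time_s: 45.03
tcp_pos: [0.5961, 0.1002, 0.0826]
eef_rot: [-81.6, 90.0, 18.5]
contact_force: [0.1, -0.8, 0.6]
gripper_width: 0.0005
```

```bash
python3 - <<'E'
from h import *
plan([*S(-.034,.09),.08],100.07)
E
```

```text
t 45.03 tcp [0.5961 0.1002 0.0826] loc [-0.0315  0.0905] jawang 100.13 shift [ 0.0026  0.0025 -0.0005] rows 1.0
spin 0.0011 rows 0.008417484970762215
```

Call:
{"api": "play_rows", "payload": {
  "series": [0, 0.015, 0, 0, 0, 0.025, 0, 0, -0.03, 0, 0, 0, -0.03, 0, 0, 0, -0.03, 0, 0, 0]
}}

```text
time_s: 45.45
tcp_pos: [0.5561, 0.0928, 0.1736]
eef_rot: [124.8, 89.9, -135.0]
contact_force: [-0.4, 0.8, -0.1]
gripper_width: 0.0002
```

Call:
{"api": "play_rows", "payload": {
  "series": [-0.03, -0.03, 0, 0, -0.02, -0.035, 0, 0, 0, -0.035, 0, 0, 0, -0.02, 0, 0, 0, 0, 0, 0]
}}

```text
time_s: 45.87
tcp_pos: [0.6775, 0.1146, 0.221]
eef_rot: [-127.3, 90.0, -27.2]
contact_force: [-0.0, -0.2, -0.8]
gripper_width: 0.0006
```

Call:
{"api": "play_rows", "payload": {
  "series": [0, 0, 0, 0, 0, 0, 0, 0, 0, 0, 0, 0, 0, 0, 0, 0, 0, 0, 0, 0]
}}

```text
time_s: 46.28
tcp_pos: [0.6738, 0.1141, 0.2227]
eef_rot: [-77.3, 90.0, 22.9]
contact_force: [0.1, 0.2, 0.0]
gripper_width: 0.0004
```

```bash
python3 - <<'E'
from h import *
plan([*S(-.034,.09),.08],100.07)
c=snap('wrist','wr21');cv2.imwrite('pics/ww.png',c['img'])
E
```

```text
t 46.28 tcp [0.6738 0.1141 0.2227] loc [0.0474 0.0906] jawang 100.15 shift [ 0.1426  0.0815 -0.0005] rows 4.0
spin 0.0013 rows 0.010506079845842422
```

View pics/ww.png

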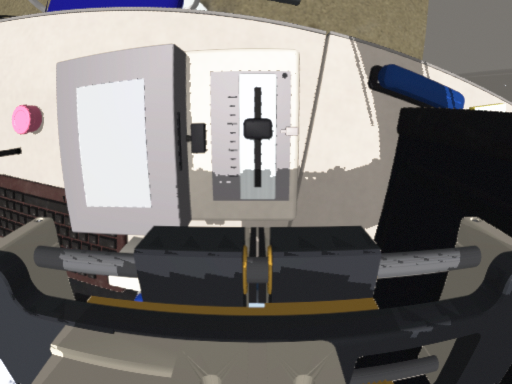

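```bash
python3 - <<'E'
from h import *
c=load('wr21');cv2.imwrite('pics/wx.png',cv2.resize(c['img'][75:215,195:315],None,fx=6,fy=4.2,interpolation=cv2.INTER_CUBIC))
print('cam loc',loc(c['world_from_camera'][:3,3]),c['world_from_camera'][2,3])
E
```

```text
cam loc [-0.02748909  0.08998583] 0.38066636627390843
```

View pics/wx.png

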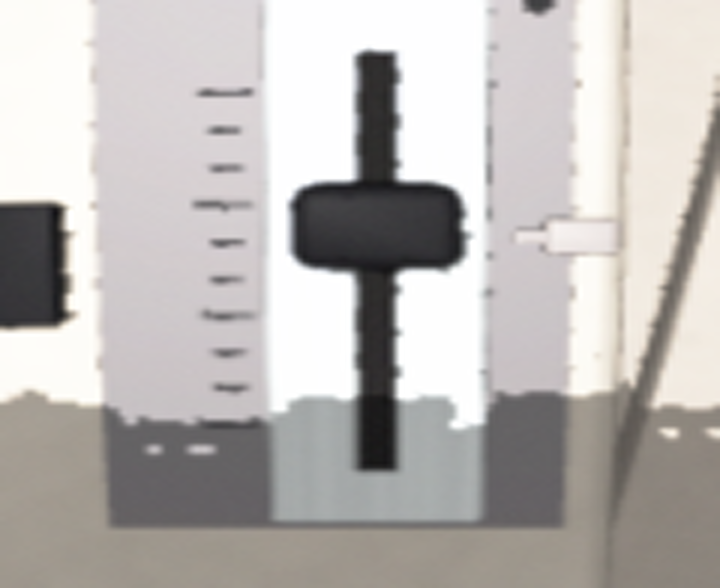

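```bash
python3 - <<'E'
from h import *
c=load('wr21')
f=lambda X,Y:((X+.5)/6-.5+195,(Y+.5)/4.2-.5+75)
for n,X,Y,z in [('gnear',378,183,.099),('gfar',378,268,.099),('gc',378,225.5,.099),('gfar-base',378,268,.06),('tip',515,237,.051),('ridb',600,237,.051),('tickN',225,92,.047),('tickF',225,424,.047),('slotn',377,50,.059),('slotf',377,470,.059)]:
    print(n,np.round(loc(onz(c,*f(X,Y),z,True)),4))
E
```

```text
gnear [-0.0213  0.0906]
gfar [-0.002   0.0906]
gc [-0.0117  0.0906]
gfar-base [0.0015 0.0907]
tip [-0.0061  0.1159]
ridb [-0.0063  0.1317]
tickN [-0.0447  0.0624]
tickF [0.0454 0.0614]
slotn [-0.0547  0.0904]
slotf [0.0553 0.0906]
```

Call:
{"api": "play_rows", "payload": {
  "series": [0, 0.03, 0, 0, 0, 0.035, 0, 0, 0, 0.035, 0, 0, 0, 0.015, 0, 0, 0, 0, 0, 0]
}}

```text
time_s: 46.75
tcp_pos: [0.558, 0.0932, 0.2233]
eef_rot: [-50.5, 89.9, 49.7]
contact_force: [0.5, 0.3, -0.2]
gripper_width: 0.0003
```

Call:
{"api": "play_rows", "payload": {
  "series": [0.035, 0, 0, 0, 0.035, 0, 0, 0, 0.035, 0, 0, 0, 0.02, 0, 0, 0, 0.015, 0, 0, 0]
}}

```text
time_s: 47.17
tcp_pos: [0.5601, 0.0935, 0.0797]
eef_rot: [103.2, 89.9, -156.7]
contact_force: [-0.5, -0.3, -0.3]
gripper_width: 0.0009
```

Call:
{"api": "play_rows", "payload": {
  "series": [0, 0, 0, 0, 0, 0, 0, 0, 0, 0, 0, 0, 0, 0, 0, 0, 0, 0, 0, 0]
}}

```text
time_s: 47.58
tcp_pos: [0.5619, 0.0943, 0.0835]
eef_rot: [-74.4, 89.9, 25.8]
contact_force: [0.7, -0.4, -0.3]
gripper_width: 0.0003
```

```bash
python3 - <<'E'
from h import *
plan([*S(-.026,.0905),.0826],100.07)
E
```

```text
t 47.58 tcp [0.5619 0.0943 0.0835] loc [-0.0663  0.0907] jawang 100.14 shift [ 0.0009 -0.0403 -0.0002] rows 1.0
spin 0.0012 rows 0.00965669993915085
```

Call:
{"api": "play_rows", "payload": {
  "series": [0, -0.01, 0, 0, 0, -0.008, 0, 0, 0, -0.005, 0, 0, 0, -0.004, 0, 0, 0, -0.003, 0, 0]
}}

```text
time_s: 48.0
tcp_pos: [0.5912, 0.0993, 0.0819]
eef_rot: [106.3, 90.0, -153.6]
contact_force: [-0.4, -0.3, 0.3]
gripper_width: 0.0001
```

Call:
{"api": "play_rows", "payload": {
  "series": [0, -0.002, 0, 0, 0, -0.002, 0, 0, 0, -0.001, 0, 0, 0, -0.001, 0, 0, 0, 0, 0, 0]
}}

```text
time_s: 48.42
tcp_pos: [0.5964, 0.1002, 0.082]
eef_rot: [93.4, 90.0, -166.5]
contact_force: [-0.2, -0.3, -0.5]
gripper_width: 0.0004
```

```bash
python3 - <<'E'
from h import *
plan([*S(-.026,.0905),.0826],100.07)
E
```

```text
t 48.42 tcp [0.5964 0.1002 0.082 ] loc [-0.0313  0.0904] jawang 100.13 shift [-0.0006 -0.0053  0.0001] rows 1.0
spin 0.001 rows 0.00808171736291583
```

Call:
{"api": "play_rows", "payload": {
  "series": [0, -0.002, 0, 0, 0, -0.0015, 0, 0, 0, -0.001, 0, 0, 0, -0.0005, 0, 0, 0, 0, 0, 0]
}}

```text
time_s: 48.83
tcp_pos: [0.6014, 0.1011, 0.082]
eef_rot: [102.5, 90.0, -157.3]
contact_force: [-0.1, -0.2, 0.4]
gripper_width: 0.0006
```

Call:
{"api": "play_rows", "payload": {
  "series": [0, 0, 0, 0, 0, 0, 0, 0, 0, 0, 0, 0, 0, 0, 0, 0, 0, 0, 0, 0]
}}

```text
time_s: 49.25
tcp_pos: [0.6014, 0.1011, 0.082]
eef_rot: [67.9, 90.0, 168.0]
contact_force: [-0.3, 0.2, -1.2]
gripper_width: 0.0002
```

```bash
python3 - <<'E'
from h import *
plan([*S(-.026,.0905),.0826],100.07)
E
```

```text
t 49.25 tcp [0.6014 0.1011 0.082 ] loc [-0.0262  0.0905] jawang 100.13 shift [-0.0006 -0.0002  0.    ] rows 1.0
spin 0.0011 rows 0.008428549039738192
```

Retreat and look again.

Call:
{"api": "play_rows", "payload": {
  "series": [0, 0.015, 0, 0, 0, 0.025, 0, 0, -0.03, 0, 0, 0, -0.03, 0, 0, 0, -0.03, 0, 0, 0]
}}

```text
time_s: 49.67
tcp_pos: [0.5617, 0.0939, 0.1733]
eef_rot: [157.9, 90.0, -101.9]
contact_force: [1.1, 0.1, 0.4]
gripper_width: 0.0002
```

Call:
{"api": "play_rows", "payload": {
  "series": [-0.03, -0.03, 0, 0, -0.02, -0.035, 0, 0, 0, -0.035, 0, 0, 0, -0.02, 0, 0, 0, 0, 0, 0]
}}

```text
time_s: 50.08
tcp_pos: [0.683, 0.1156, 0.2206]
eef_rot: [-113.3, 89.9, -13.1]
contact_force: [-0.7, -0.9, -0.8]
gripper_width: 0.0002
```

Call:
{"api": "play_rows", "payload": {
  "series": [0, 0, 0, 0, 0, 0, 0, 0, 0, 0, 0, 0, 0, 0, 0, 0, 0, 0, 0, 0]
}}

```text
time_s: 50.5
tcp_pos: [0.6792, 0.1151, 0.2222]
eef_rot: [-76.9, 90.0, 23.2]
contact_force: [-0.9, -0.8, 0.2]
gripper_width: 0.0006
```

```bash
python3 - <<'E'
from h import *
c=snap('wrist','wr22');cv2.imwrite('pics/wy.png',cv2.resize(c['img'][75:215,195:315],None,fx=6,fy=4.2,interpolation=cv2.INTER_CUBIC))
print('cam loc',loc(c['world_from_camera'][:3,3]),c['world_from_camera'][2,3])
snap('scene','sc6');cv2.imwrite('pics/sc6z.png',cv2.resize(load('sc6')['img'][60:300,140:340],None,fx=3,fy=2.5))
E
```

```text
cam loc [-0.02200883  0.08999386] 0.380153172074596
```

View pics/wy.png

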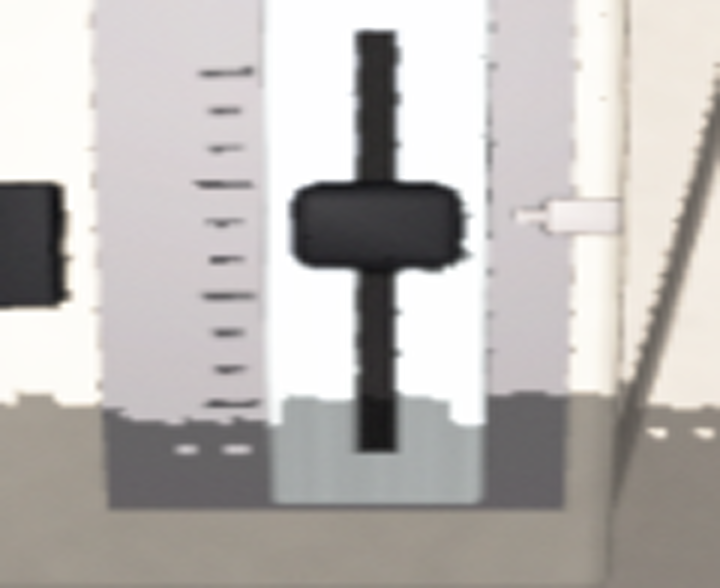

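View pics/sc6z.png

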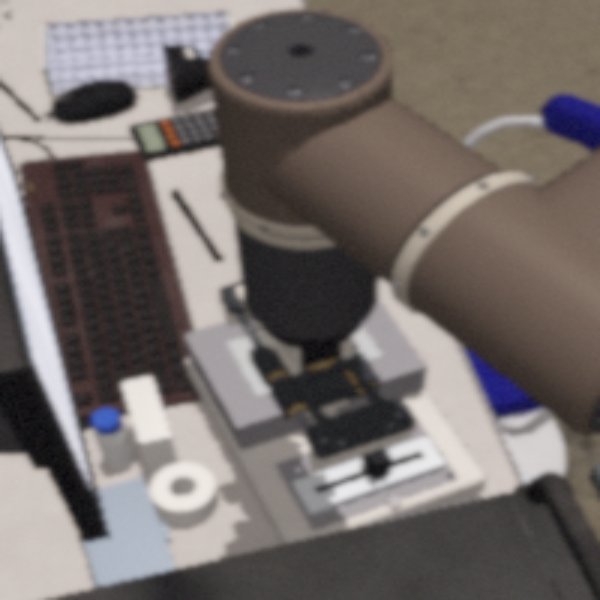

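```bash
python3 - <<'E'
from h import *
c=load('wr22')
f=lambda X,Y:((X+.5)/6-.5+195,(Y+.5)/4.2-.5+75)
for n,X,Y,z in [('gc',378,225.5,.099),('tip',515,217,.051),('ridb',600,216,.051),('tickN',225,72,.047),('tickF',225,404,.047),('slotn',377,30,.059),('slotf',377,451,.059)]:
    print(n,np.round(loc(onz(c,*f(X,Y),z,True)),4))
print(get_state()['contact_force'])
E
```

```text
gc [-0.0062  0.0906]
tip [-0.0059  0.1158]
ridb [-0.0065  0.1315]
tickN [-0.0445  0.0625]
tickF [0.0452 0.0616]
slotn [-0.0544  0.0904]
slotf [0.0555 0.0906]
[ 0.62403345 -0.40714561 -0.07004751]
```

```bash
python3 - <<'E'
from h import *
c=load('wr22');g=cv2.cvtColor(c['img'],cv2.COLOR_BGR2GRAY)
for v in (80,100):
    r=g[v,150:215].astype(int); u=150+np.abs(np.diff(r)).argmax()+.5; print(u,loc(onz(c,u,v,.101,True)))
print(close_job())
E
```

```text
189.5 [-0.05358642  0.0267716 ]
172.5 [-0.03525511  0.00986266]
the job is handed in; nothing more can be done
None
```

The job is handed in. I ran it in the required order, and my last checks were good except for one hood-edge sample noted below.

1. **Grip to the stop:** I pushed the speed grip back to the near stop. The force rose to about 30 N there, and the camera showed it at the track's near end.
2. **Jars:** I stood all three white jars in the tray. In the last view before closing, their centres were at deck (49, 19), (-2, -16) and (-53, 18) mm. I left the pink look-alike alone.
3. **Hood:** I swung it shut and pressed the free edge. It gave way past the catch and bottomed out at 101 mm, the shut height.
4. **Grip to the rider:** I slid the grip out until it was level with the rider. The last close view put its centre at -6.2 mm along shaker x and the rider tip at -5.9 mm, so about 0.3 mm off against the 4 mm allowed.

**Hood-edge check:** one of two edge samples in the last picture read 9.9 mm, against about 10 mm expected when shut. The other read 26.8 mm. I think it picked up the white shaker top's edge instead of the hood's, but I did not look into it.

The jars could not be seen once the hood was down. I kept clear of the stamp and stapler but did not measure their positions again at the end. At hand-in the arm was clear of everything, with a contact force under 1 N. The run took about 51 s.

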